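# Load the bench tray sealer

## Task

Get the tray sealer ready for its next cycle: reach under the hood's front ledge, push the hidden safety catch aside while lifting, and swing the hood right back to its stop; set every filled tray flat in a nest of its own. Pull up the nozzle cap in front of each nest that holds a tray and push down the cap of any nest left empty, then lower the hood until it is fully shut and the catch has sprung back. Leave the sealed pack, the spray bottle and the label roll where they are.

Things in the scene. Friction and masses are not known exactly. Their poses are not given: they have to be found in the camera images.
- sealer: Bench tray sealer, a stainless box fixed to the bench, 330 wide (y), 248 deep (x), its front turned to the robot's right. Origin on the bench under the middle nest; x points from its front to its rear (roughly the robot's left), y towards the robot, z up. Front face at x = -108; nest floors 70 and the deck around them 85 above the bench; rear control housing from x = 100 to 140, 98 high.
- keeper (a point): Tip centre of the fixed keeper under the hood's ledge: a steel plate 22 wide (y from -22 to 0 in the sealer's frame), 6 thick (70 to 76 above the bench), sticking 13 out of the sealer's front face to x = -121. The catch's bolt hooks under it.
- hood_hinge (a point): Point on the hood's hinge axis (along the sealer's y), at x = 88, y = 0, height 100 in the sealer's frame. Fixed.
- hood (a joint): Hood angle, rad: 0 shut, 1.9 swung right back (stop; at 1.57 the ledge points straight up). It turns about the sealer's +y axis, front edge rising. Stiff friction hinge: stays wherever it is left, about 9 N at the front edge to lift. Stops at about 0.02 until the catch is aside; the catch is clear of the keeper beyond 0.15. The hood is 346 wide; shut, its front is at x = -117 and its top 154 above the bench.
- hood_edge (a point): Middle of the front edge (at mid thickness) of the hood's ledge, a plate 260 wide (y), 10 thick, 43 deep, sticking out of the hood's front; 248 from the hinge axis and level with it when shut (x = -160, underside 95, top 105 above the bench). Turns with the hood. A black rubber pad on the ledge marks the middle, above the catch. The space under the ledge is free down to the bench.
- catch (a joint): Sprung safety catch carried by the hood under the ledge, m: 0 sprung home (hooked), 0.020 pushed fully aside, towards the sealer's +y. Spring about 2 N at 0, 5 N fully aside. It holds the hood until pushed beyond 0.010. When the hood is pressed shut its bevelled bolt rides over the keeper and springs back by itself.
- catch_tab (a point): Where to push the catch: middle of the -y face of its steel tab, 30 behind the ledge's front edge, 4 to the +y side of its middle, 52 above the bench (hood shut). The tab hangs straight down from the ledge to 40 above the bench, 14 (x) by 12 (y). Push it towards +y. Moves with hood and catch; with the hood up it sticks out 55 from the ledge.
- nest0 (a point): Centre of the floor of nest 0 (farthest from the robot): a recess 119 (x) by 61 (y), 15 deep, with finger gaps 60 long in the middle of its long sides; axes as the sealer's. Nests are 100 apart along y. A tray sits in it with its long side along x; any tray goes in any nest, either way round.
- nest1 (a point): Centre of the floor of nest 1 (middle): a recess 119 (x) by 61 (y), 15 deep, with finger gaps 60 long in the middle of its long sides; axes as the sealer's. Nests are 100 apart along y. A tray sits in it with its long side along x; any tray goes in any nest, either way round.
- nest2 (a point): Centre of the floor of nest 2 (nearest the robot): a recess 119 (x) by 61 (y), 15 deep, with finger gaps 60 long in the middle of its long sides; axes as the sealer's. Nests are 100 apart along y. A tray sits in it with its long side along x; any tray goes in any nest, either way round.
- cap0 (a joint): White push-pull gas-nozzle cap in front of nest 0: 0 = pushed down (shut), 0.016 m = pulled up (open). A ball detent half way takes about 4 to 6 N to pass; may start up, down or anywhere between.
- cap1 (a joint): White push-pull gas-nozzle cap in front of nest 1: 0 = pushed down (shut), 0.016 m = pulled up (open). A ball detent half way takes about 4 to 6 N to pass; may start up, down or anywhere between.
- cap2 (a joint): White push-pull gas-nozzle cap in front of nest 2: 0 = pushed down (shut), 0.016 m = pulled up (open). A ball detent half way takes about 4 to 6 N to pass; may start up, down or anywhere between.
- cap0_top (a point): Centre of the flat top of nozzle cap 0, 83 in front of the centre of nest 0. The cap is an upright cylinder of diameter 22 to 24; its top is 113 above the bench when down and 129 when up; it stands 28 above the deck when down.
- cap1_top (a point): Centre of the flat top of nozzle cap 1, 83 in front of the centre of nest 1. The cap is an upright cylinder of diameter 22 to 24; its top is 113 above the bench when down and 129 when up; it stands 28 above the deck when down.
- cap2_top (a point): Centre of the flat top of nozzle cap 2, 83 in front of the centre of nest 2. The cap is an upright cylinder of diameter 22 to 24; its top is 113 above the bench when down and 129 when up; it stands 28 above the deck when down.
- tray0: Filled white plastic tray of green beans, 116 long (x) by 58 wide (y) by 45 high, foot 112 by 54, with a thin rim; about 140 g. Origin at the centre of its underside, z up. Some runs have fewer trays (absent: None).
- tray1: Filled white plastic tray of green beans, 116 long (x) by 58 wide (y) by 45 high, foot 112 by 54, with a thin rim; about 140 g. Origin at the centre of its underside, z up. Some runs have fewer trays (absent: None).
- tray2: Filled white plastic tray of green beans, 116 long (x) by 58 wide (y) by 45 high, foot 112 by 54, with a thin rim; about 140 g. Origin at the centre of its underside, z up. Some runs have fewer trays (absent: None).
- sealed_pack: Bystander: sealed pack with a green-printed lid, 115 by 170 by 50; origin under its centre.
- sanitiser: Bystander: white spray bottle with a blue head, 72 in diameter, 197 high; origin under its centre.
- label_roll: Bystander: roll of labels lying flat, 90 in diameter, 40 high; origin under its centre.
Mind the look-alikes: they are no part of the job. Leave any blue look-alike of the tray2 alone.

How it is judged (in metres and radians):
On the way, in this order (a step that is already met when the one before it is completed fails the run):
1. the catch is held aside while the hood is lifted past it (value of joint catch above 0.008 m and value of joint hood above 0.05 rad), for 0.05 s.
2. the hood is swung right back (beyond 1.7 rad) (value of joint hood above 1.7 rad), for 0.2 s.
3. with the hood back, every tray is seated in a nest of its own, the caps of loaded nests are up and those of empty nests down (((horizontal distance between tray0 and nest0 below 0.009 m and z of tray0 in the frame of nest0 below 0.005 m and angle between tray0's own z axis and vertical below 0.06 rad) or (horizontal distance between tray0 and nest1 below 0.009 m and z of tray0 in the frame of nest1 below 0.005 m and angle between tray0's own z axis and vertical below 0.06 rad) or (horizontal distance between tray0 and nest2 below 0.009 m and z of tray0 in the frame of nest2 below 0.005 m and angle between tray0's own z axis and vertical below 0.06 rad)) and ((horizontal distance between tray1 and nest0 below 0.009 m and z of tray1 in the frame of nest0 below 0.005 m and angle between tray1's own z axis and vertical below 0.06 rad) or (horizontal distance between tray1 and nest1 below 0.009 m and z of tray1 in the frame of nest1 below 0.005 m and angle between tray1's own z axis and vertical below 0.06 rad) or (horizontal distance between tray1 and nest2 below 0.009 m and z of tray1 in the frame of nest2 below 0.005 m and angle between tray1's own z axis and vertical below 0.06 rad)) and ((horizontal distance between tray2 and nest0 below 0.009 m and z of tray2 in the frame of nest0 below 0.005 m and angle between tray2's own z axis and vertical below 0.06 rad) or (horizontal distance between tray2 and nest1 below 0.009 m and z of tray2 in the frame of nest1 below 0.005 m and angle between tray2's own z axis and vertical below 0.06 rad) or (horizontal distance between tray2 and nest2 below 0.009 m and z of tray2 in the frame of nest2 below 0.005 m and angle between tray2's own z axis and vertical below 0.06 rad)) and (value of joint cap0 above 0.0125 m or horizontal distance between each of tray0, tray1, tray2 and nest0 above 0.04 m) and (value of joint cap1 above 0.0125 m or horizontal distance between each of tray0, tray1, tray2 and nest1 above 0.04 m) and (value of joint cap2 above 0.0125 m or horizontal distance between each of tray0, tray1, tray2 and nest2 above 0.04 m) and (value of joint cap0 below 0.0035 m or horizontal distance between any of tray0, tray1, tray2 and nest0 below 0.009 m) and (value of joint cap1 below 0.0035 m or horizontal distance between any of tray0, tray1, tray2 and nest1 below 0.009 m) and (value of joint cap2 below 0.0035 m or horizontal distance between any of tray0, tray1, tray2 and nest2 below 0.009 m) and value of joint hood above 1.5 rad), for 0.2 s.
At the end, for the whole second after the job is handed in: Every tray present lies flat in a nest of its own (within 9 mm of the nest's centre, 5 mm of its floor, tilt under 0.06 rad) and at rest; caps of loaded nests are up (over 12.5 mm), caps of empty nests down (under 3.5 mm); the hood is shut (under 0.02 rad) with the catch sprung home (under 3 mm) (((horizontal distance between tray0 and nest0 below 0.009 m and z of tray0 in the frame of nest0 below 0.005 m and angle between tray0's own z axis and vertical below 0.06 rad) or (horizontal distance between tray0 and nest1 below 0.009 m and z of tray0 in the frame of nest1 below 0.005 m and angle between tray0's own z axis and vertical below 0.06 rad) or (horizontal distance between tray0 and nest2 below 0.009 m and z of tray0 in the frame of nest2 below 0.005 m and angle between tray0's own z axis and vertical below 0.06 rad)) and ((horizontal distance between tray1 and nest0 below 0.009 m and z of tray1 in the frame of nest0 below 0.005 m and angle between tray1's own z axis and vertical below 0.06 rad) or (horizontal distance between tray1 and nest1 below 0.009 m and z of tray1 in the frame of nest1 below 0.005 m and angle between tray1's own z axis and vertical below 0.06 rad) or (horizontal distance between tray1 and nest2 below 0.009 m and z of tray1 in the frame of nest2 below 0.005 m and angle between tray1's own z axis and vertical below 0.06 rad)) and ((horizontal distance between tray2 and nest0 below 0.009 m and z of tray2 in the frame of nest0 below 0.005 m and angle between tray2's own z axis and vertical below 0.06 rad) or (horizontal distance between tray2 and nest1 below 0.009 m and z of tray2 in the frame of nest1 below 0.005 m and angle between tray2's own z axis and vertical below 0.06 rad) or (horizontal distance between tray2 and nest2 below 0.009 m and z of tray2 in the frame of nest2 below 0.005 m and angle between tray2's own z axis and vertical below 0.06 rad)) and (value of joint cap0 above 0.0125 m or horizontal distance between each of tray0, tray1, tray2 and nest0 above 0.04 m) and (value of joint cap1 above 0.0125 m or horizontal distance between each of tray0, tray1, tray2 and nest1 above 0.04 m) and (value of joint cap2 above 0.0125 m or horizontal distance between each of tray0, tray1, tray2 and nest2 above 0.04 m) and (value of joint cap0 below 0.0035 m or horizontal distance between any of tray0, tray1, tray2 and nest0 below 0.009 m) and (value of joint cap1 below 0.0035 m or horizontal distance between any of tray0, tray1, tray2 and nest1 below 0.009 m) and (value of joint cap2 below 0.0035 m or horizontal distance between any of tray0, tray1, tray2 and nest2 below 0.009 m) and value of joint hood below 0.02 rad and value of joint catch below 0.003 m and linear speed of each of tray0, tray1, tray2 below 0.02 m/s); the robot touches nothing.
It fails at once if the sealed pack is moved more than 3 cm (distance of sealed_pack from where it was at the start of the episode above 0.03 m).
It fails at once if the spray bottle is moved more than 3 cm (distance of sanitiser from where it was at the start of the episode above 0.03 m).
It fails at once if the label roll is moved more than 3 cm (distance of label_roll from where it was at the start of the episode above 0.03 m).
Of tray0, tray1, tray2 only 2 to 3 are there at a start; the rules pass over those that are not, and their reading is None.
At some moment in a run one of tray0, tray1, tray2 may be knocked a few centimetres aside while the robot is not near it.
Once in a run the grip may slacken for a moment while it holds something.
It also fails if it takes over 200 s, if anything falls off the work surface, if the arm or the gripper's body presses on something with over 40 N, if the wrist force passes 120 N, or if a joint passes its speed limit or range.

## Robot

A 7-joint arm with a two-finger parallel gripper is mounted at the origin on the work surface. World frame = base frame: x ahead of the robot, y to its left, z up, the work surface at z = 0. Lengths are in m, angles in degrees, forces in N, time in s.
With the tool pointing down it reaches from about 0.425 to 0.875 m from the base axis. Payload 9.9 kg.
Tool frame: the origin (TCP) lies on the centre line of the jaws, within the pads' length; the fingertips stand 14 mm ahead of it and the grasp point (between the pads) lies 5 mm behind it; z points along the fingers, y is the line along which they close (so a half turn about z gives the same grasp; the last joint's range is limited). The gripper opens to 85 mm and grips with 20 to 120 N. Pads are 22 mm wide; open, the fingers measure 114 mm over their backs; the gripper's body (76 mm by 85 mm) begins 54 mm behind the grasp point. The pads swing forward as they close: fully open they stand 13 mm farther back than shut.
Start: joints at [-77.854, 32.985, 1.427, 82.34, -0.859, 64.687, -3.237], TCP at [0.197, 0.646, 0.208] pointing down, gripper open.
Joint ranges: [-157.87, 157.87], [-19.46, 123.44], [-87.15, 90], [11.01, 140.99], [-62.26, 242.26], [9.8, 113.94], [-161.44, 161.44]. Speed limits (degrees/s): [127.2, 127.2, 172.46, 172.46, 180, 180, 180].

## Interface

Orientations are given as a 3x3 rotation matrix whose columns are the frame's x, y, z axes.
In Python, from workcell import telemetry, camera, arm gives the robot as it stands.
- The arm moves only by the tool jog_arm, never from a script. Its argument "moves" is a list of rows, each a list of 6 numbers: the shift along the tool's x, y, z in units of 0.04 m (1.0 is 0.04 m), then the turn, a rotation vector about the tool's x, y, z in units of 8 degrees (1.0 is 8 degrees). In form: [[dx, dy, dz, rx, ry, rz], ...]. A call has 1 to 12 rows; each row shifts and turns the commanded pose from where the row before left it, along the tool's axes as they then stand; what a row does not reach is not made up. A row lasts 1/10 s, in which the tool goes at most 50 mm and 8.59 degrees, less where a joint would pass 70% of its speed; a pose out of reach is approached as far as the arm can. A call with a number of a shift or a turn outside -1 to 1 is refused whole. A call with a gripper value outside its range is refused whole. "jaw" is the closure, from -1 (fully open) to 1 (shut), so that 0 is half open, set as the call begins (left out, the last holds). The fingers move at their own pace and stop on an object; the grip force is fixed at half the most. Time passes only in rows, so rows that do not move let the fingers close. It gives the time, the measured TCP pose, the force, the opening and the grip force at its end, in the units of the state.
- telemetry.get_obs(): the state, without advancing time (a new reading comes with each control period).
- camera(name): name is "scene" or "top" or "wrist"; returns a dict with "img" (384x512x3 uint8, red, green, blue), "K" (3x3 intrinsics, pixels), "position" and "rotation" of the camera in the world; the wrist camera has in their place "T_tool_cam" (4x4, takes a point from camera to tool coordinates, whose origin is the TCP and whose axes are the flange's). Camera axes: x right, y down, z forward; pixel columns grow to the right and rows downward; lengths in m; the calibration is good to about 2 mm. A picture is of the moment at which its call begins: read the wrist's pose just before it. There is no depth.
- arm.finish_job(): hands the job in; it is judged then, once.
The state is a dict: "time": time; "q": joint angles; "qd": joint speeds; "effort": joint torques, N m; "tcp_pos": TCP position; "eef_rot": TCP orientation; "contact_force": force on the tool from outside, world axes, zero at the start; "moment": the same for the moment, N m; "grip_width": finger opening in m; "grip_force": force on a finger pad.
Only numpy, scipy, OpenCV 4.12 (cv2) and the standard library are available. Lean on these libraries where they do the work, as an engineer would, in place of code of your own. Each camera call takes 0.05 s, during which the arm holds its last target. There are 200 camera calls.

## Working session

There is one attempt and no reset: what is moved stays moved. The work goes in short steps, Python scripts to look and compute and a tool call to move; the robot and the scene stay as the last step left them, time stands still between calls to the robot, and variables do not carry over. Pictures are saved under pics/ and viewed, at most 14 in all, crops included, and the job is handed in when it is done.

Besides the shell and the picture viewer there is one more tool, called after "Request:" as name(argument=value, ...) on one line, values as JSON. jog_arm: Moves the arm, as the interface text tells. Its arguments: {"type":"object","properties":{"moves":{"type":"array","items":{"type":"array","items":{"type":"number","minimum":-1,"maximum":1}}},"jaw":{"type":"number"}},"required":["moves"]}

```bash
mkdir -p pics
cat > h.py <<'E'
import numpy as np, cv2
from workcell import telemetry, camera, arm
def snap(n,f):
    o=telemetry.get_obs(); c=camera(n)
    if n=='wrist':
        T=np.array(c['T_tool_cam']); R=np.array(o['eef_rot'])
        c['rotation']=R@T[:3,:3]; c['position']=np.array(o['tcp_pos'])+R@T[:3,3]
    cv2.imwrite('pics/'+f,c['img'][:,:,::-1])
    np.savez('pics/'+f+'.npz',img=c['img'],K=c['K'],R=c['rotation'],p=c['position'])
    return c
def load(f): return np.load('pics/'+f+'.npz')
def ray(d,u,v,z):
    r=d['R']@np.linalg.solve(d['K'],np.array([u,v,1.0])); return d['p']+r*(z-d['p'][2])/r[2]
def proj(d,P):
    q=d['R'].T@(np.asarray(P)-d['p']); q=d['K']@q; return q[:2]/q[2]
E
python3 - <<'E'
from h import *
for n in('top','scene'):
    c=snap(n,n+'0.png'); print(n,c['position'],c['rotation'],c['K'])
a=cv2.imread('pics/top0.png');
cv2.imwrite('pics/top0b.png',cv2.resize(a,(800,600)))
a=cv2.imread('pics/scene0.png');
cv2.imwrite('pics/scene0b.png',cv2.resize(a,(800,600)))
o=telemetry.get_obs();print(o)
E
```

```text
top [0.48218166 0.03558057 1.60801183] [[-0.02274199 -0.99691713  0.07509358]
 [-0.99973149  0.02301142  0.00272458]
 [-0.00444419 -0.07501145 -0.99717277]] [[444.83958231   0.         255.05741061]
 [  0.         444.83958231 187.3339944 ]
 [  0.           0.           1.        ]]
scene [ 1.41386224 -0.92454176  0.89738092] [[ 0.75004859  0.36352127 -0.55252095]
 [ 0.66122869 -0.39413015  0.63830874]
 [ 0.01427364 -0.84410528 -0.53598745]] [[492.3676714    0.         254.80181335]
 [  0.         492.3676714  183.81381964]
 [  0.           0.           1.        ]]
{'time': 0.1, 'q': array([-77.85361884,  33.02951509,   1.42431193,  82.38171685,
        -0.85890278,  64.68871413,  -3.23510349]), 'qd': array([-0.01301219,  0.04271846, -0.0110023 , -0.19409441, -0.05733915,
       -0.0478888 , -0.06003169]), 'effort': array([ 6.19179220e-03, -7.67300034e+01,  2.25790590e+00, -2.86605191e+01,
        1.58470409e-02,  8.60126631e-03,  2.66635311e-05]), 'tcp_pos': array([0.19663443, 0.64524549, 0.20760899]), 'eef_rot': array([[-9.56589406e-01,  2.91438804e-01, -3.62366203e-04],
       [ 2.91439013e-01,  9.56588208e-01, -1.51693048e-03],
       [-9.54571689e-05, -1.55668728e-03, -9.99998784e-01]]), 'contact_force': array([-0.04664696, -0.10401056, -0.68039039]), 'moment': array([-0.0331977 , -0.01665898, -0.04979636]), 'grip_force': 0.0, 'grip_width': 0.0854533872497495}
```

View pics/top0b.png

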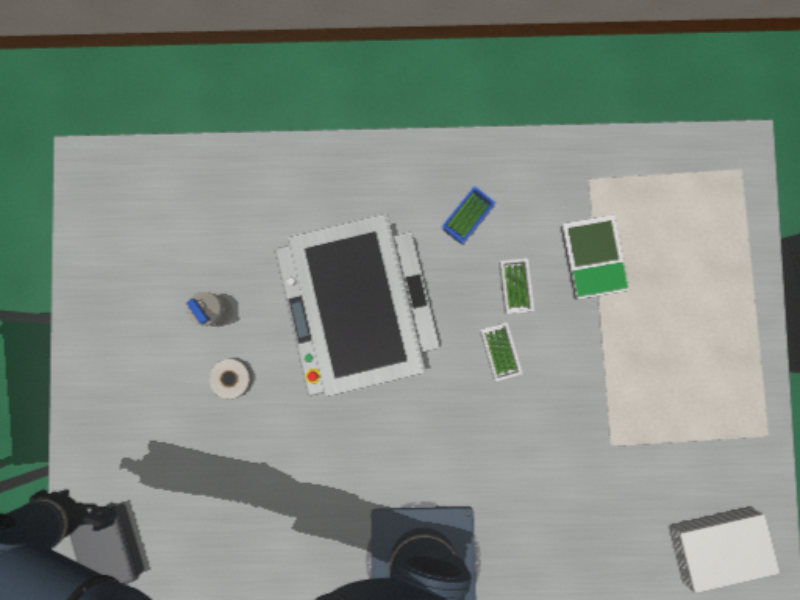

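View pics/scene0b.png

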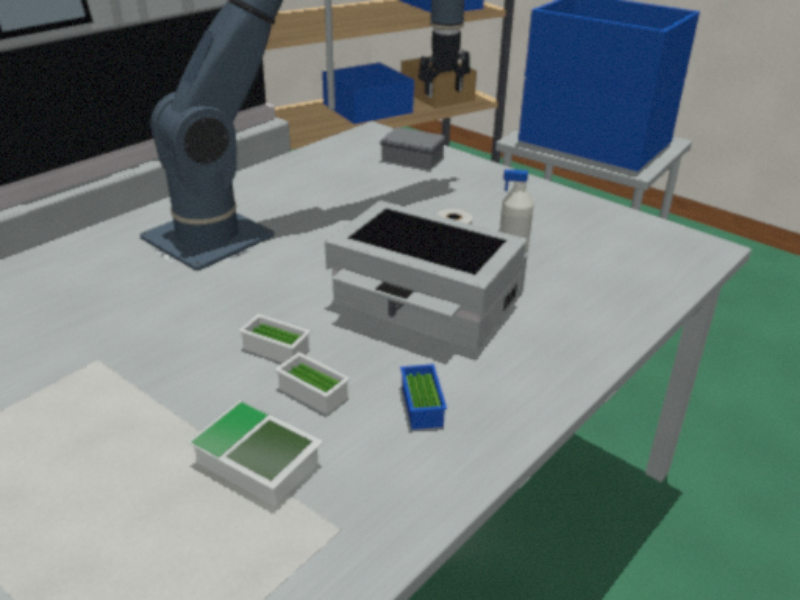

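Top view: two white trays at about (516,286) and (501,352), and a blue look-alike at (468,215). The sealer is at about (360,305) with its ledge pad at (416,291). The scene view agrees. Next I'll measure the sealer and trays.

Run:
```python
from h import *
a=cv2.imread('pics/top0.png')[125:265,170:370]
cv2.imwrite('pics/c1.png',cv2.resize(a,(800,560),interpolation=cv2.INTER_CUBIC))
d=load('top0.png'); im=d['img'].astype(int)
R,G,B=im[...,0],im[...,1],im[...,2]
# green beans -> tray
m=((G>R+15)&(G>B+25)).astype(np.uint8); m[:110]=0; m[260:]=0
m[:, :290]=0
n,l,s,c=cv2.connectedComponentsWithStats(m)
for i in range(1,n):
    if s[i,4]>40: 
        pts=np.argwhere(l==i)[:,::-1].astype(np.float32); r=cv2.minAreaRect(pts)
        print(s[i],c[i],r,ray(d,*r[0],.04), np.mean(im[l==i],0))
b=(B>R+40).astype(np.uint8)
n,l,s,c=cv2.connectedComponentsWithStats(b)
print([(s[i],c[i]) for i in range(1,n) if s[i,4]>30])
```

```text
[498 110  14  42 531] [504.83427495 129.08851224] ((504.5, 130.5), (41.0, 13.0), 90.0) [ 0.78262942 -0.85258912  0.04      ] [ 56.64971751 108.22787194  79.1299435 ]
[290 124  22  28 299] [299.11705686 137.4180602 ] ((299.10223388671875, 137.1171112060547), (12.621012687683105, 25.79076385498047), 37.5685920715332) [ 0.77605192 -0.12113321  0.04      ] [ 67.20401338 104.19063545  53.4180602 ]
[364 142  31  28 660] [379.23636364 155.37878788] ((379.2039794921875, 155.3720245361328), (24.417863845825195, 27.101146697998047), 79.69515228271484) [ 0.7038389 -0.4032874  0.04     ] [74.17424242 95.09545455 63.15      ]
[323 169  16  28 321] [330.15264798 183.54205607] ((330.0384826660156, 182.80770874023438), (26.667465209960938, 13.023645401000977), 82.87498474121094) [ 0.61018776 -0.22548545  0.04      ] [ 77.94080997 112.19626168  60.89096573]
[367 168  35  22 567] [383.98412698 178.29453263] ((384.0405578613281, 178.24322509765625), (17.261892318725586, 32.87979507446289), 80.53767395019531) [ 0.62196414 -0.41680384  0.04      ] [ 60.670194   145.18518519  79.95061728]
[311 210  20  30 337] [320.10385757 224.9347181 ] ((320.0412902832031, 224.6376190185547), (27.872745513916016, 13.122220039367676), 73.3007583618164) [ 0.46371003 -0.18521317  0.04      ] [ 79.12166172 112.87833828  62.24332344]
[506 239   6  21 118] [508.66949153 248.57627119] ((508.5, 249.0), (20.0, 5.0), 90.0) [ 0.36410951 -0.83942302  0.04      ] [ 57.8220339  109.09322034  80.24576271]
[(array([283, 119,  34,  37, 238], dtype=int32), array([299.16806723, 137.54621849])), (array([119, 191,  14,  16,  94], dtype=int32), array([125.5212766 , 198.65957447]))]
```

View pics/c1.png

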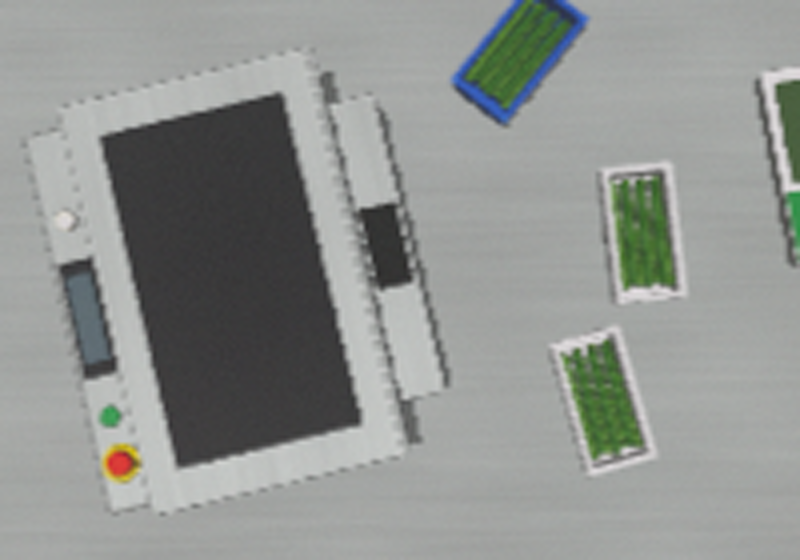

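The crop shows the hood-top corners at (308,52), (405,455), (160,512) and (62,105), and the ledge's outer corners at (378,97) and (446,385). The pad is centred at about (386,246).

Run:
```python
from h import *
d=load('top0.png')
f=lambda u,v,z: ray(d,u/4+170-.375,v/4+125-.375,z)[:2]
W=[];S=[]
for (u,v),s in zip([(308,52),(405,455),(378,97),(446,385)],[(-117,-173),(-117,173),(-160,-130),(-160,130)]):
    z=.154 if s[0]==-117 else .105
    W.append(f(u,v,z));S.append(np.array(s)/1e3)
for w in W: print(w)
print(np.linalg.norm(W[0]-W[1]),np.linalg.norm(W[2]-W[3]))
W=np.array(W);S=np.array(S)
wc,sc=W.mean(0),S.mean(0)
H=(S-sc).T@(W-wc);U,_,V=np.linalg.svd(H);R=(V.T@U.T);t=wc-R@sc
print(R,t,np.degrees(np.arctan2(R[1,0],R[0,0])),np.abs((R@S.T).T+t-W))
for nm,p in dict(nest0=(0,-.1),nest1=(0,0),nest2=(0,.1),edge=(-.16,0),tab=(-.13,.004)).items():print(nm,R@p+t)
for q in [[(606,168),(674,165),(683,296),(618,301)],[(551,344),(620,330),(655,458),(590,471)]]:
    P=np.array([f(*x,.045) for x in q]);r=cv2.minAreaRect((P*1000).astype(np.float32));v=(P[3]+P[2]-P[1]-P[0]);print(P.mean(0),r,np.degrees(np.arctan2(v[1],v[0])))
```

```text
[0.75707898 0.0636755 ]
[ 0.42421762 -0.00804754]
[0.72614482 0.00578155]
[ 0.48007361 -0.04551881]
0.34050091989095327 0.25136182644394417
[[-0.20931588 -0.97784808]
 [ 0.97784808 -0.20931588]] [0.56788851 0.13940463] 102.08226398062736 [[0.00446721 0.00246745]
 [0.00100687 0.0031677 ]
 [0.00235448 0.00437845]
 [0.00581481 0.00125669]]
nest0 [0.66567332 0.16033622]
nest1 [0.56788851 0.13940463]
nest2 [0.4701037  0.11847305]
edge [ 0.60137905 -0.01705106]
tab [0.59118818 0.01144712]
[ 0.61007416 -0.22781772] ((610.5982055664062, -228.3912353515625), (117.93960571289062, 60.0853271484375), 3.08583402633667) -177.502888743612
[ 0.46326634 -0.18649623] ((463.04302978515625, -185.53749084472656), (118.87418365478516, 61.74483108520508), 13.36013412475586) -165.66245652807854
```

Request:
jog_arm(moves=[[0,0,-1,0,0,0],[0,0,-1,0,0,0],[0,0,-1,0,0,0],[0,0,-1,0,0,0],[-0.69,-0.76,0,0,0,0],[-0.69,-0.76,0,0,0,0],[-0.69,-0.76,0,0,0,0],[-0.69,-0.76,0,0,0,0],[-0.69,-0.76,0,0,0,0],[-0.69,-0.76,0,0,0,0]], jaw=1)

```text
time: 1.1
tcp_pos: [0.3024, 0.4211, 0.3681]
eef_rot: [[-0.957, 0.292, -0.0], [0.292, 0.957, -0.0], [0.0, -0.001, -1.0]]
contact_force: [1.5, -0.2, 0.2]
grip_width: -0.0002
grip_force: 0.0
```

```bash
cat >> h.py <<'E'
from scipy.spatial.transform import Rotation as Ro
RS=np.array([[np.cos(np.radians(102.05)),-np.sin(np.radians(102.05)),0],[np.sin(np.radians(102.05)),np.cos(np.radians(102.05)),0],[0,0,1]])
TS=np.array([.5679,.1394,0])
def s2w(p): return RS@np.asarray(p,float)+TS
def w2s(p): return RS.T@(np.asarray(p,float)-TS)
def st():
    o=telemetry.get_obs(); R=np.array(o['eef_rot'])
    print('t',round(o['time'],2),'tcp',np.round(o['tcp_pos'],4),'S',np.round(w2s(o['tcp_pos']),4),'F',np.round(o['contact_force'],1),'g',np.round(o['grip_width'],4),np.round(o['grip_force'],1),'q',np.round(o['q'],1))
    print('R_in_S',np.round(RS.T@R,3).tolist()); return o
def to(P,R=None,o=None):
    o=o or telemetry.get_obs(); R0=np.array(o['eef_rot'])
    print('shift(now axes)',np.round(R0.T@(np.asarray(P)-o['tcp_pos'])/.04,2), end=' ')
    if R is not None: print('rot',np.round(Ro.from_matrix(R0.T@R).as_rotvec(degrees=True)/8,2),'shift(after)',np.round(R.T@(np.asarray(P)-o['tcp_pos'])/.04,2),end='')
    print()
E
python3 -c "
from h import *
st()"
```

```text
t 1.1 tcp [0.3024 0.4211 0.3681] S [0.3309 0.2008 0.3681] F [ 1.5 -0.2  0.2] g -0.0002 0.0 q [-63.3  13.3   5.   89.6  -1.2  77.2  14.9]
R_in_S [[0.485, 0.875, -0.0], [0.875, -0.485, 0.0], [0.0, -0.001, -1.0]]
```

Request:
jog_arm(moves=[[-0.69,-0.76,0,0,0,0],[-0.69,-0.76,0,0,0,0],[-0.69,-0.76,0,0,0,0],[-0.69,-0.76,0,0,0,0],[-0.69,-0.76,0,0,0,0],[-0.69,-0.76,0,0,0,0],[-0.69,-0.76,0,0,0,0],[-0.69,-0.76,0,0,0,0],[-0.69,-0.76,0,0,0,0],[-0.69,-0.76,0,0,0,0],[-0.69,-0.76,0,0,0,0],[-0.69,-0.76,0,0,0,0]])

```text
time: 2.3
tcp_pos: [0.5127, -0.0241, 0.3683]
eef_rot: [[-0.957, 0.291, -0.0], [0.291, 0.957, 0.0], [0.0, 0.0, -1.0]]
contact_force: [0.4, -0.1, -0.8]
grip_width: -0.0001
grip_force: 0.0
```

Request:
jog_arm(moves=[[-0.69,-0.76,0,0,0,1],[-0.5,-0.6,0,0,0,1],[-0.3,-0.6,0,0,0,1],[0,0,0,0,0,1],[0,0,0,0,0,1],[0,0,0,0,0,1],[0,0,0,0,0,1],[0,0,0,0,0,0.6],[0,0,0,0,0,0]])

```text
time: 3.2
tcp_pos: [0.5349, -0.1163, 0.368]
eef_rot: [[-0.211, 0.977, -0.001], [0.977, 0.211, -0.0], [0.0, -0.001, -1.0]]
contact_force: [0.5, -0.7, 0.2]
grip_width: 0.0005
grip_force: 0.0
```

```bash
python3 -c "
from h import *
st()
p=np.radians(25);RT=RS@np.array([[np.sin(p),0,np.cos(p)],[0,-1,0],[np.cos(p),0,-np.sin(p)]])
print(np.linalg.det(RT)); to(s2w([-.30,-.03,.15]),RT)"
```

```text
t 3.2 tcp [ 0.5349 -0.1163  0.368 ] S [-0.2432  0.0857  0.368 ] F [ 0.5 -0.7  0.2] g 0.0005 0.0 q [-19.9  19.3  40.3  86.5 -12.5  78.9  33.4]
R_in_S [[1.0, 0.002, 0.0], [0.002, -1.0, 0.001], [0.0, -0.001, -1.0]]
1.0
shift(now axes) [-1.43  2.89  5.45] rot [-0.02  8.12  0.01] shift(after) [-5.54  2.89  1.02]
```

Request:
jog_arm(moves=[[-0.5,1,0,0,0,0],[-0.5,1,0,0,0,0],[-0.4,0.9,0,0,0,0],[0,0,0,0,1,0],[0,0,0,0,1,0],[0,0,0,0,1,0],[0,0,0,0,1,0],[0,0,0,0,1,0],[0,0,0,0,1,0],[0,0,0,0,1,0],[0,0,0,0,1,0]])

```text
time: 4.3
tcp_pos: [0.6612, -0.1424, 0.3573]
eef_rot: [[-0.12, 0.975, -0.186], [0.59, 0.22, 0.777], [0.799, -0.017, -0.602]]
contact_force: [0.1, 1.1, -3.4]
grip_width: -0.0004
grip_force: 0.0
```

```bash
python3 -c "
from h import *
st()
p=np.radians(25);RT=RS@np.array([[np.sin(p),0,np.cos(p)],[0,-1,0],[np.cos(p),0,-np.sin(p)]])
to(s2w([-.26,-.03,.13]),RT)"
```

```text
t 4.3 tcp [ 0.6612 -0.1424  0.3573] S [-0.2951 -0.0324  0.3573] F [ 0.1  1.1 -3.4] g -0.0004 0.0 q [ 34.7  52.9 -21.9  42.8 -29.4 113.8  23.2]
R_in_S [[0.602, 0.012, 0.798], [-0.006, -1.0, 0.019], [0.799, -0.017, -0.602]]
shift(now axes) [-4.01  0.04  4.12] rot [-0.13  1.5  -0.06] shift(after) [-4.78 -0.06  3.2 ]
```

Request:
jog_arm(moves=[[-0.8,0,0.6,0,0,0],[-0.8,0,0.6,0,0,0],[-0.8,0,0.6,0,0.4,0],[-0.8,0,0.6,0,0.4,0],[0,0,0,0,0.4,0],[0,0,0,0,0.4,0]])

```text
time: 4.9
tcp_pos: [0.6573, -0.141, 0.1953]
eef_rot: [[-0.073, 0.975, -0.209], [0.402, 0.221, 0.889], [0.913, -0.019, -0.408]]
contact_force: [-0.3, -0.3, 0.9]
grip_width: 0.0004
grip_force: 0.0
```

```bash
python3 -c "
from h import *
st()
p=np.radians(25);RT=RS@np.array([[np.sin(p),0,np.cos(p)],[0,-1,0],[np.cos(p),0,-np.sin(p)]])
to(s2w([-.26,-.03,.13]),RT)"
```

```text
t 4.9 tcp [ 0.6573 -0.141   0.1953] S [-0.2929 -0.0289  0.1953] F [-0.3 -0.3  0.9] g 0.0004 0.0 q [ 38.2  65.1 -23.5  51.2 -31.  106.7  33.8]
R_in_S [[0.409, 0.012, 0.913], [-0.013, -1.0, 0.019], [0.913, -0.019, -0.408]]
shift(now axes) [-1.15  0.07  1.42] rot [-0.14 -0.11 -0.09] shift(after) [-1.13  0.03  1.44]
```

```bash
python3 -c "
from h import *
c=snap('wrist','w1.png'); print(c['T_tool_cam'])
print([proj(load('w1.png'),s2w(p)) for p in [(-.16,0,.095),(-.16,-.13,.095),(-.16,.13,.095),(-.137,.004,.04),(-.137,.016,.04),(-.121,-.022,.07),(-.121,0,.07)]])
"
```

```text
[[ 7.90538532e-04 -9.53490074e-01 -3.01423378e-01  7.87155662e-02]
 [ 9.99999564e-01  9.03762452e-04 -2.36180555e-04  5.67051563e-04]
 [ 4.97610947e-04 -3.01423060e-01  9.53490373e-01 -1.66062519e-01]
 [ 0.00000000e+00  0.00000000e+00  0.00000000e+00  1.00000000e+00]]
[array([234.90196289, 203.74950656]), array([344.58571342, 203.22743241]), array([127.02650781, 204.26297355]), array([235.86310961, 221.18897152]), array([227.17032058, 221.21876116]), array([254.43386396, 197.15394947]), array([238.13706201, 197.23960486])]
```

View pics/w1.png

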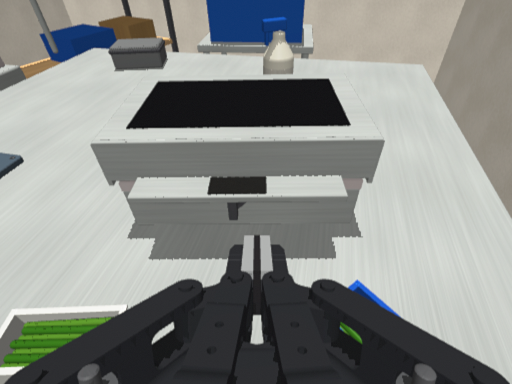

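The wrist view shows the catch tab hanging below the pad at columns 228–239, rows 202–220, with its bolt to the right. My prediction was 227–236, so the sealer pose is right to about 3 mm. I'll reach under the ledge on the far side of the tab.

```bash
cat >> h.py <<'E'
def path(*Ps):
    o=telemetry.get_obs(); R0=np.array(o['eef_rot']); a=np.array(o['tcp_pos'])
    for P in Ps:
        P=np.asarray(P,float); print('  step',np.round(R0.T@(P-a)/.04,2)); a=P
E
python3 -c "
from h import *
path(s2w([-.26,-.032,.065]),s2w([-.138,-.032,.063]),s2w([-.138,-.015,.063]),s2w([-.138,.012,.063]))
path(*[s2w(w2s(telemetry.get_obs()['tcp_pos'])+[0,0,.02])])"
```

```text
step [-2.6   0.18  2.07]
  step [1.19 0.03 2.81]
  step [-0.01 -0.42  0.01]
  step [-0.01 -0.67  0.01]
  step [ 0.46 -0.01 -0.2 ]
```

Request:
jog_arm(moves=[[-0.65,0.05,0.52,0,0,0],[-0.65,0.05,0.52,0,0,0],[-0.65,0.04,0.52,0,0,0],[-0.65,0.04,0.51,0,0,0],[0.3,0,0.7,0,0,0],[0.3,0.01,0.7,0,0,0],[0.3,0.01,0.7,0,0,0],[0.29,0.01,0.71,0,0,0],[0,0,0,0,0,0]])

```text
time: 5.85
tcp_pos: [0.6283, 0.0161, 0.0668]
eef_rot: [[-0.078, 0.974, -0.213], [0.403, 0.226, 0.887], [0.912, -0.017, -0.41]]
contact_force: [-0.0, 0.1, 0.1]
grip_width: 0.0003
grip_force: 0.0
```

Request:
jog_arm(moves=[[0,-0.25,0,0,0,0],[0,-0.25,0,0,0,0],[0,-0.2,0,0,0,0],[0,0,0,0,0,0],[0,0,0,0,0,0]])

```text
time: 6.35
tcp_pos: [0.6025, 0.0042, 0.0657]
eef_rot: [[-0.073, 0.976, -0.207], [0.407, 0.218, 0.887], [0.911, -0.019, -0.413]]
contact_force: [0.9, 0.7, 0.4]
grip_width: 0.0001
grip_force: 0.0
```

```bash
python3 -c "
from h import *
st()"
```

```text
t 6.35 tcp [0.6025 0.0042 0.0657] S [-0.1394 -0.0056  0.0657] F [0.9 0.7 0.4] g 0.0001 0.0 q [ 35.4  64.5 -25.3  79.3 -31.3  79.8  45.2]
R_in_S [[0.413, 0.01, 0.911], [-0.013, -1.0, 0.017], [0.911, -0.019, -0.413]]
```

Request:
jog_arm(moves=[[0,-0.25,0,0,0,0],[0,-0.25,0,0,0,0],[0,0,0,0,0,0],[0,0,0,0,0,0]])

```text
time: 6.75
tcp_pos: [0.5828, 0.0004, 0.0661]
eef_rot: [[-0.073, 0.975, -0.208], [0.406, 0.219, 0.887], [0.911, -0.02, -0.412]]
contact_force: [0.5, 0.4, 1.1]
grip_width: 0.0004
grip_force: 0.0
```

```bash
python3 -c "
from h import *
st();snap('wrist','w2.png')"
```

```text
t 6.75 tcp [5.828e-01 4.000e-04 6.610e-02] S [-0.139   0.0145  0.0661] F [0.5 0.4 1.1] g 0.0004 0.0 q [ 36.6  63.6 -25.3  82.3 -31.1  78.8  46.7]
R_in_S [[0.413, 0.011, 0.911], [-0.013, -1.0, 0.018], [0.911, -0.02, -0.412]]
```

View pics/w2.png

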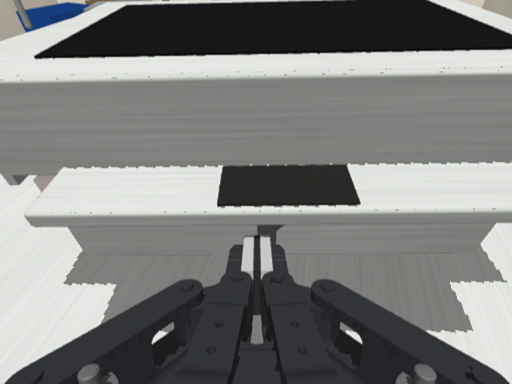

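The tips sit in front of the tab, which is at about (268,230), and have not gone under the ledge deeply enough. I'll compute the depth.

```bash
python3 -c "
from h import *
d=load('w2.png'); o=telemetry.get_obs();R=np.array(o['eef_rot'])
for p in [(-.16,-.13,.105),(-.16,0.13,.105),(-.16,0.,.105),(-.16,0.,.095),(-.117,0,.105),(-.117,0,.154),(-.137,.004,.04),(-.137,.016,.095)]: print(p,proj(d,s2w(p)).round())
for z in (-.02,0,.014): print('tool',z,proj(d,np.array(o['tcp_pos'])+R[:,2]*z).round())
f=w2s
for uv,z in [((28,217),.105),((218,206),.105),((360,204),.105)]: print(uv,w2s(ray(d,*uv,z)).round(4))
for uv,z in [((0,85),.154),((511,72),.154)]: print(uv,w2s(ray(d,*uv,z)).round(4))
"
```

```text
(-0.16, -0.13, 0.105) [560. 213.]
(-0.16, 0.13, 0.105) [ 17. 216.]
(-0.16, 0.0, 0.105) [284. 215.]
(-0.16, 0.0, 0.095) [283. 229.]
(-0.117, 0, 0.105) [279. 162.]
(-0.117, 0, 0.154) [283.  78.]
(-0.137, 0.004, 0.04) [272. 257.]
(-0.137, 0.016, 0.095) [252. 198.]
tool -0.02 [256. 249.]
tool 0 [256. 234.]
tool 0.014 [256. 225.]
(28, 217) [-0.1607  0.1243  0.105 ]
(218, 206) [-0.1537  0.0322  0.105 ]
(360, 204) [-0.1529 -0.0382  0.105 ]
(0, 85) [-0.1202  0.1354  0.154 ]
(511, 72) [-0.1134 -0.1093  0.154 ]
```

Request:
jog_arm(moves=[[0,0.35,0,0,0,0],[0,0.35,0,0,0,0],[0,0.35,0,0,0,0],[0,0.2,0,0,0,0],[0.08,0,0.18,0,0,0],[0.08,0,0.18,0,0,0],[0,0,0,0,0,0],[0,0,0,0,0,0]])

```text
time: 7.6
tcp_pos: [0.6276, 0.0271, 0.0651]
eef_rot: [[-0.073, 0.975, -0.209], [0.406, 0.22, 0.887], [0.911, -0.02, -0.412]]
contact_force: [0.4, -0.5, 0.3]
grip_width: -0.0002
grip_force: 0.0
```

```bash
python3 -c "
from h import *
st();snap('wrist','w3.png')"
```

```text
t 7.6 tcp [0.6276 0.0271 0.0651] S [-0.1223 -0.035   0.0651] F [ 0.4 -0.5  0.3] g -0.0002 0.0 q [ 32.9  65.4 -25.6  76.7 -32.3  79.8  43.3]
R_in_S [[0.413, 0.012, 0.911], [-0.013, -1.0, 0.019], [0.911, -0.02, -0.412]]
```

View pics/w3.png

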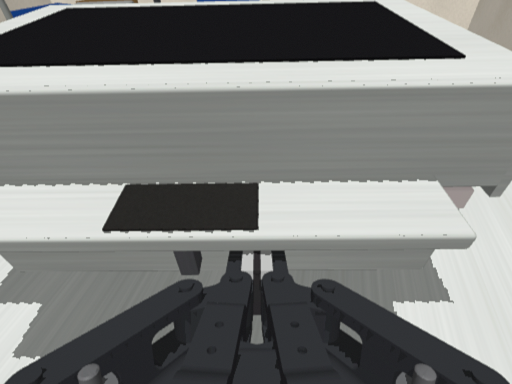

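The fingers are now under the ledge. The tab is at columns 175–200, left of the finger edge at about 226.

Request:
jog_arm(moves=[[0,-0.2,0,0,0,0],[0,-0.15,0,0,0,0],[0,-0.1,0,0,0,0],[0,0,0,0,0,0],[0,0,0,0,0,0]])

```text
time: 8.15
tcp_pos: [0.6106, 0.0229, 0.0654]
eef_rot: [[-0.073, 0.975, -0.208], [0.406, 0.219, 0.887], [0.911, -0.019, -0.412]]
contact_force: [0.0, 0.9, -0.4]
grip_width: -0.0004
grip_force: 0.0
```

Request:
jog_arm(moves=[[0,-0.1,0,0,0,0],[0,-0.1,0,0,0,0],[0,0,0,0,0,0],[0,0,0,0,0,0]])

```text
time: 8.55
tcp_pos: [0.6028, 0.0213, 0.0655]
eef_rot: [[-0.073, 0.975, -0.208], [0.406, 0.22, 0.887], [0.911, -0.02, -0.412]]
contact_force: [0.5, 0.9, -0.2]
grip_width: 0.0
grip_force: 0.0
```

```bash
python3 -c "
from h import *
o=st(); print('F in S',RS.T@o['contact_force'])"
```

```text
t 8.55 tcp [0.6028 0.0213 0.0655] S [-0.1228 -0.0094  0.0655] F [ 0.5  0.9 -0.2] g 0.0 0.0 q [ 34.5  64.2 -25.7  80.6 -32.   78.3  45.2]
R_in_S [[0.413, 0.011, 0.911], [-0.013, -1.0, 0.018], [0.911, -0.02, -0.412]]
F in S [ 0.78806703 -0.72370046 -0.23760191]
```

Request:
jog_arm(moves=[[0,-0.1,0,0,0,0],[0,-0.1,0,0,0,0],[0,0,0,0,0,0],[0,0,0,0,0,0]])

```text
time: 8.95
tcp_pos: [0.595, 0.0194, 0.0657]
eef_rot: [[-0.073, 0.975, -0.208], [0.406, 0.219, 0.887], [0.911, -0.02, -0.412]]
contact_force: [1.0, 0.4, -0.5]
grip_width: 0.0003
grip_force: 0.0
```

Request:
jog_arm(moves=[[0,-0.1,0,0,0,0],[0,-0.1,0,0,0,0],[0,0,0,0,0,0],[0,0,0,0,0,0]])

```text
time: 9.35
tcp_pos: [0.5872, 0.0177, 0.0659]
eef_rot: [[-0.073, 0.975, -0.208], [0.406, 0.22, 0.887], [0.911, -0.02, -0.412]]
contact_force: [0.1, 1.0, 0.0]
grip_width: -0.0
grip_force: 0.0
```

```bash
python3 -c "
from h import *
o=st(); print('F in S',RS.T@o['contact_force'])"
```

```text
t 9.35 tcp [0.5872 0.0177 0.0659] S [-0.123   0.0066  0.0659] F [0.1 1.  0. ] g -0.0 0.0 q [ 35.5  63.5 -25.7  83.  -31.8  77.4  46.3]
R_in_S [[0.413, 0.011, 0.911], [-0.013, -1.0, 0.018], [0.911, -0.02, -0.412]]
F in S [ 0.92154858 -0.34173224  0.02987283]
```

```bash
python3 -c "
from h import *
a=snap('wrist','w4.png')['img'][190:310,150:360,::-1]
b=snap('scene','s4.png')['img'][150:240,190:340,::-1]
cv2.imwrite('pics/c4.png',np.vstack([cv2.resize(a,(525,300)),cv2.resize(b,(525,300),interpolation=cv2.INTER_CUBIC)]))"
```

```text
(no output)
```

View pics/c4.png

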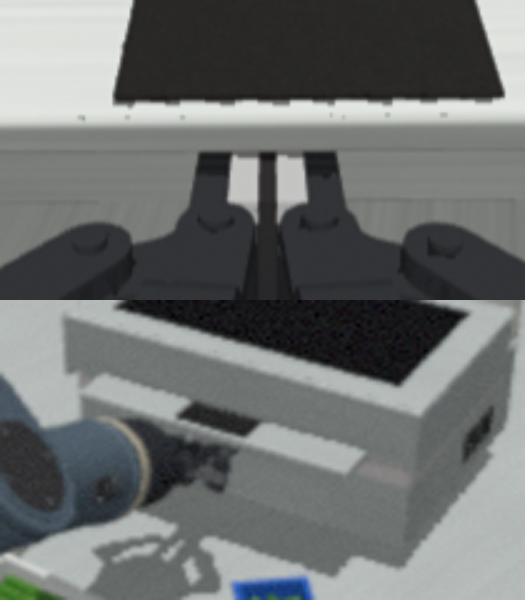

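```bash
python3 -c "
from h import *
c=np.load('pics/w2.png.npz');K=c['K'];T=np.array(camera('wrist')['T_tool_cam']);print(K)
for (u,v) in [(256,237),(243,237),(271,237),(230,250),(285,250),(240,280)]:
  r=T[:3,:3]@np.linalg.solve(K,[u,v,1.]);p=T[:3,3]
  print(u,v,[ (p+r*(x-p[0])/r[0]).round(4).tolist() for x in (-.011,0,.011)])
"
```

```text
[[292.27084378   0.         256.53150051]
 [  0.         292.27084378 193.91804681]
 [  0.           0.           1.        ]]
256 237 [[-0.011, 0.0002, 0.0185], [0.0, 0.0002, -0.0042], [0.011, 0.0003, -0.0268]]
243 237 [[-0.011, -0.0089, 0.0184], [0.0, -0.0077, -0.0042], [0.011, -0.0065, -0.0268]]
271 237 [[-0.011, 0.0106, 0.0185], [-0.0, 0.0094, -0.0041], [0.011, 0.0081, -0.0268]]
230 250 [[-0.011, -0.0163, -0.0002], [0.0, -0.0142, -0.0206], [0.011, -0.0121, -0.0409]]
285 250 [[-0.011, 0.0186, -0.0001], [0.0, 0.0164, -0.0205], [0.011, 0.0142, -0.0408]]
240 280 [[-0.011, -0.0081, -0.0328], [0.0, -0.0071, -0.0492], [0.011, -0.006, -0.0655]]
```

Request:
jog_arm(moves=[[0.04,0,0.09,0,0,0],[0,0,0,0,0,0],[0,0,0,0,0,0]])

```text
time: 9.8
tcp_pos: [0.5865, 0.0213, 0.0651]
eef_rot: [[-0.073, 0.975, -0.208], [0.407, 0.219, 0.887], [0.91, -0.02, -0.414]]
contact_force: [0.8, -2.1, -4.1]
grip_width: -0.0005
grip_force: 2.3
```

Request:
jog_arm(moves=[[0.04,0,0.09,0,0,0],[0,0,0,0,0,0],[0,0,0,0,0,0]])

```text
time: 10.1
tcp_pos: [0.5865, 0.022, 0.0646]
eef_rot: [[-0.073, 0.976, -0.204], [0.411, 0.216, 0.886], [0.909, -0.019, -0.417]]
contact_force: [1.4, -14.8, 0.0]
grip_width: 0.0
grip_force: 10.6
```

Request:
jog_arm(moves=[[0.02,0,0.045,0,0,0],[0,0,0,0,0,0],[0,0,0,0,0,0]])

```text
time: 10.4
tcp_pos: [0.5866, 0.0222, 0.0645]
eef_rot: [[-0.073, 0.977, -0.202], [0.413, 0.214, 0.885], [0.908, -0.019, -0.419]]
contact_force: [2.3, -24.1, 4.1]
grip_width: 0.0003
grip_force: 13.2
```

```bash
python3 -c "
from h import *
o=st(); print('F in S',RS.T@o['contact_force'])
a=snap('wrist','w5.png')['img'][190:340,130:380,::-1]
cv2.imwrite('pics/c5.png',cv2.resize(a,(750,450),interpolation=cv2.INTER_CUBIC))"
```

```text
t 10.4 tcp [0.5866 0.0222 0.0645] S [-0.1186  0.0062  0.0645] F [  2.3 -24.1   4.1] g 0.0003 13.2 q [ 35.3  63.2 -25.7  83.9 -32.1  76.3  46.5]
R_in_S [[0.419, 0.005, 0.908], [-0.015, -1.0, 0.013], [0.908, -0.019, -0.419]]
F in S [-24.0139231    2.77307489   4.09695432]
```

View pics/c5.png

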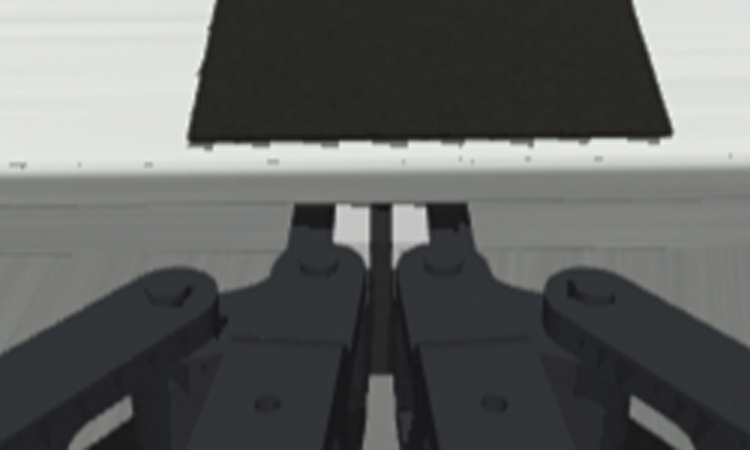

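```bash
python3 -c "
from h import *
def rx(d,u,v,x):
    r=RS.T@(d['R']@np.linalg.solve(d['K'],np.array([u,v,1.0])));p=w2s(d['p']);return (p+r*(x-p[0])/r[0]).round(4)
for f,l in [('w1.png',[(228,219),(239,219),(245,205)]),('w2.png',[(258,232),(285,232),(275,237)]),('w3.png',[(175,255),(200,255),(188,274),(226,255)])]:
    d=load(f)
    for q in l: print(f,q,rx(d,*q,-.137))
a=cv2.imread('pics/w3.png')[215:300,150:320]; b=cv2.imread('pics/w2.png')[205:290,190:360]
cv2.imwrite('pics/c6.png',np.vstack([cv2.resize(x,(600,300),interpolation=cv2.INTER_CUBIC) for x in (a,b)]))
"
```

```text
w1.png (228, 219) [-0.137   0.0145  0.0444]
w1.png (239, 219) [-0.137  -0.0006  0.0443]
w1.png (245, 205) [-0.137  -0.01    0.0708]
w2.png (258, 232) [-0.137   0.0131  0.0657]
w2.png (285, 232) [-0.137  -0.0039  0.0656]
w2.png (275, 237) [-0.137   0.0023  0.0608]
w3.png (175, 255) [-0.137   0.0127  0.0637]
w3.png (200, 255) [-0.137  -0.0022  0.0636]
w3.png (188, 274) [-0.137   0.0085  0.0436]
w3.png (226, 255) [-0.137  -0.0176  0.0636]
```

View pics/c6.png

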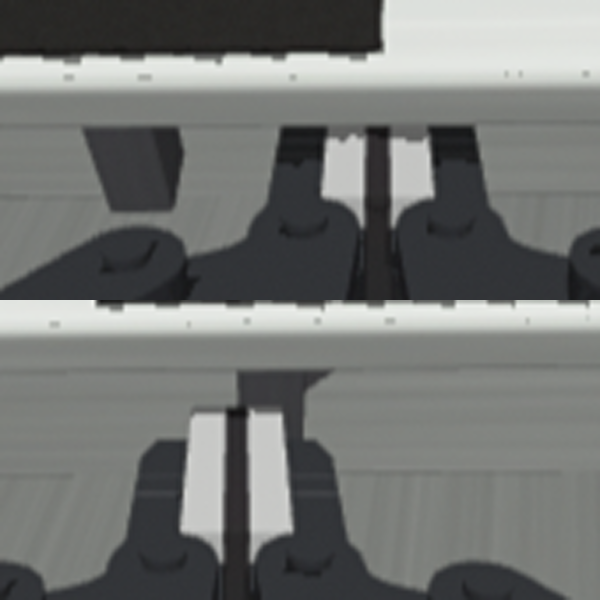

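Request:
jog_arm(moves=[[-0.1,0,-0.3,0,0,0],[0,0.3,0,0,0,0],[0,0.3,0,0,0,0],[0,0.3,0,0,0,0],[0,0,0,0,0,0]])

```text
time: 10.95
tcp_pos: [0.6237, 0.0246, 0.0669]
eef_rot: [[-0.075, 0.975, -0.209], [0.404, 0.221, 0.887], [0.911, -0.018, -0.411]]
contact_force: [-0.3, -0.2, -0.5]
grip_width: -0.0002
grip_force: 0.0
```

```bash
python3 -c "
from h import *
o=st(); print('F in S',RS.T@o['contact_force']); path(s2w([-.118,-.034,.06]),s2w([-.106,-.034,.06]))"
```

```text
t 10.95 tcp [0.6237 0.0246 0.0669] S [-0.124  -0.0306  0.0669] F [-0.3 -0.2 -0.5] g -0.0002 0.0 q [ 33.3  65.2 -25.7  77.1 -32.2  79.8  43.6]
R_in_S [[0.411, 0.013, 0.911], [-0.011, -1.0, 0.019], [0.911, -0.018, -0.411]]
F in S [-0.14443432  0.37371779 -0.52353696]
  step [-0.1   0.09  0.21]
  step [0.12 0.   0.27]
```

Request:
jog_arm(moves=[[-0.1,0.09,0.21,0,0,0],[0.06,0,0.14,0,0,0],[0,0,0,0,0,0],[0,0,0,0,0,0]])

```text
time: 11.35
tcp_pos: [0.6232, 0.0358, 0.0592]
eef_rot: [[-0.073, 0.975, -0.209], [0.406, 0.22, 0.887], [0.911, -0.02, -0.412]]
contact_force: [-0.2, 0.1, -0.9]
grip_width: 0.0001
grip_force: 0.0
```

Request:
jog_arm(moves=[[0.06,0,0.13,0,0,0],[0,0,0,0,0,0],[0,0,0,0,0,0]])

```text
time: 11.65
tcp_pos: [0.6221, 0.041, 0.0586]
eef_rot: [[-0.073, 0.975, -0.208], [0.407, 0.22, 0.887], [0.911, -0.02, -0.413]]
contact_force: [-0.3, 1.4, -3.4]
grip_width: 0.0
grip_force: 0.0
```

```bash
python3 -c "
from h import *
o=st(); print('F in S',RS.T@o['contact_force'])"
```

```text
t 11.65 tcp [0.6221 0.041  0.0586] S [-0.1075 -0.0325  0.0586] F [-0.3  1.4 -3.4] g 0.0 0.0 q [ 32.5  65.4 -25.9  78.7 -32.6  77.6  43.9]
R_in_S [[0.413, 0.011, 0.911], [-0.014, -1.0, 0.019], [0.911, -0.02, -0.413]]
F in S [ 1.4110313   0.05600023 -3.43106624]
```

Request:
jog_arm(moves=[[0,-0.2,0,0,0,0],[0,-0.2,0,0,0,0],[0,-0.2,0,0,0,0],[0,0,0,0,0,0],[0,0,0,0,0,0]])

```text
time: 12.15
tcp_pos: [0.5991, 0.0353, 0.0598]
eef_rot: [[-0.073, 0.976, -0.207], [0.407, 0.219, 0.887], [0.911, -0.019, -0.413]]
contact_force: [2.7, -4.7, -1.6]
grip_width: -0.0
grip_force: 1.2
```

Request:
jog_arm(moves=[[0,-0.15,0,0,0,0],[0,-0.1,0,0,0,0],[0,0,0,0,0,0],[0,0,0,0,0,0]])

```text
time: 12.55
tcp_pos: [0.5898, 0.0333, 0.0598]
eef_rot: [[-0.074, 0.976, -0.207], [0.407, 0.219, 0.887], [0.911, -0.019, -0.413]]
contact_force: [2.3, -4.5, -0.3]
grip_width: 0.0002
grip_force: 1.9
```

```bash
python3 -c "
from h import *
o=st(); print('F in S',RS.T@o['contact_force'],o['moment'])"
```

```text
t 12.55 tcp [0.5898 0.0333 0.0598] S [-0.1083  0.0007  0.0598] F [ 2.3 -4.5 -0.3] g 0.0002 1.9 q [ 34.6  63.8 -26.   83.7 -32.3  75.7  46.4]
R_in_S [[0.413, 0.011, 0.911], [-0.013, -1.0, 0.017], [0.911, -0.019, -0.413]]
F in S [-4.91005995 -1.27918143 -0.3353092 ] [-1.53427824 -0.57111278 -0.45031859]
```

```bash
cat >> h.py <<'E'
def prof(f,rows,a=150,b=330,s=3):
    g=load(f)['img'].mean(2)
    for r in rows: print(r,' '.join('%d'%(x/10) for x in g[r,a:b:s]))
E
python3 -c "
from h import *
snap('wrist','w6.png')
prof('w6.png',[250,258,262,266,270,276])
print();prof('w3.png',[252,258,262,270])
"
```

```text
250 22 22 22 22 22 22 22 22 19 12 13 22 22 22 22 19 19 19 22 22 22 22 22 19 19 13 22 22 22 22 22 19 19 12 22 22 22 22 22 19 19 22 22 22 22 22 22 19 20 19 22 22 22 22 22 20 22 22 22 22
258 20 20 20 20 20 20 20 20 20 20 20 20 19 20 19 19 19 19 19 19 19 19 19 19 19 19 19 19 19 19 19 19 19 19 19 19 19 19 19 18 18 18 18 18 18 18 18 18 18 18 18 18 18 18 18 18 18 18 18 17
262 12 12 12 12 12 12 12 12 12 12 12 12 12 12 12 12 12 12 12 12 12 12 12 12 12 12 12 12 12 12 12 12 12 12 12 12 12 12 12 12 12 12 12 12 12 12 12 12 12 12 12 12 12 12 12 12 12 12 12 12
266 12 12 12 12 12 12 12 12 12 12 12 12 12 12 12 12 12 12 12 12 12 12 12 12 12 12 12 12 12 12 12 12 12 12 12 12 12 12 12 12 12 12 12 12 12 12 12 12 12 12 12 12 12 12 12 12 12 12 12 12
270 12 12 11 11 11 11 11 11 11 11 11 11 11 11 11 11 11 11 11 11 11 10 10 10 10 9 9 9 9 8 9 10 11 11 11 8 8 11 11 11 10 9 8 8 8 8 10 12 12 12 12 12 12 12 12 12 12 12 12 12
276 12 12 12 12 12 12 12 12 12 12 12 12 12 12 12 12 12 12 12 12 12 12 5 6 5 5 4 5 5 5 5 4 5 5 13 3 3 13 5 5 4 5 5 5 5 5 5 7 12 12 12 12 12 13 13 13 13 13 13 13

252 12 12 12 12 12 12 12 12 6 6 5 6 5 5 5 4 3 12 12 12 12 12 12 12 12 12 12 2 2 2 2 9 9 10 9 2 2 9 9 9 9 2 2 2 2 12 12 12 12 12 12 12 12 12 12 12 12 12 12 12
258 12 12 12 12 12 12 12 12 12 5 5 5 6 5 5 4 4 4 12 12 12 12 12 12 12 12 5 3 3 3 2 19 19 19 19 4 4 19 19 19 19 2 3 3 3 5 12 12 12 12 12 12 12 12 12 12 12 12 12 12
262 12 12 12 12 12 12 12 12 12 6 5 5 6 5 5 5 4 8 12 12 12 12 12 12 12 12 5 5 4 5 5 19 19 19 19 4 4 19 19 19 19 4 5 5 5 5 12 12 12 12 12 12 12 12 12 12 12 12 12 12
270 11 11 11 12 11 11 12 11 11 11 6 6 5 5 5 5 4 12 12 12 12 12 12 12 12 11 5 5 5 5 6 17 18 18 18 4 4 18 18 18 17 7 5 5 5 5 10 11 11 11 11 11 11 11 11 11 11 11 11 11
```

```bash
python3 -c "
from h import *
d=load('w6.png')
for y in (-.001,.012,.016,.028): print(y,proj(d,s2w((-.137,y,.04))).round(),proj(d,s2w((-.123,y,.04))).round())
prof('w6.png',[278,282,286,290,294])
prof('w5.png',[266,276,284])
"
```

```text
-0.001 [259. 293.] [259. 272.]
0.012 [237. 293.] [238. 272.]
0.016 [230. 293.] [232. 272.]
0.028 [210. 293.] [213. 272.]
278 12 12 12 12 12 12 12 12 12 12 12 12 11 10 11 12 12 12 12 12 12 12 5 6 5 5 2 4 5 5 4 5 5 5 12 3 3 11 5 5 2 4 5 5 4 5 5 5 13 12 12 12 12 12 12 12 12 11 11 11
282 11 11 11 11 11 11 11 11 10 7 5 5 5 5 5 5 5 10 12 12 12 12 5 5 5 5 5 5 4 4 5 5 5 5 5 4 3 5 5 5 5 4 3 4 5 5 5 5 7 12 12 11 11 11 10 5 5 5 5 5
286 12 12 11 12 12 12 9 5 5 5 5 5 5 5 2 4 5 5 11 9 7 5 5 5 5 5 5 5 5 5 5 5 5 5 2 4 4 5 5 5 5 5 5 5 5 5 5 5 5 5 5 7 9 11 5 5 5 2 5 5
290 12 12 12 12 7 5 5 5 5 5 4 4 4 3 3 5 5 4 5 5 5 5 5 5 5 5 5 5 5 5 5 5 5 4 3 4 4 4 4 5 5 5 5 5 5 5 5 5 5 5 5 5 5 4 3 5 5 5 4 4
294 12 10 5 5 5 5 5 5 5 5 5 5 5 5 5 5 3 2 5 5 5 5 5 5 5 5 5 5 5 5 5 5 5 3 2 3 4 3 3 5 5 5 5 5 5 5 5 5 5 5 5 5 5 2 2 3 5 5 5 5
266 12 12 12 12 12 12 12 12 12 12 12 12 12 12 12 12 12 12 12 12 12 12 12 12 12 12 5 5 4 4 5 19 19 19 19 4 4 19 19 19 19 5 4 4 2 5 12 12 12 12 12 12 12 12 12 12 12 12 12 12
276 12 12 12 12 12 12 11 12 12 11 12 12 12 12 11 12 12 12 12 12 12 12 12 12 7 5 5 5 5 5 5 5 5 5 16 3 3 16 5 5 5 5 5 5 5 5 5 7 12 12 12 12 12 12 12 12 12 11 12 12
284 12 12 12 12 12 11 12 10 5 5 5 5 5 5 5 5 5 5 12 12 12 10 7 5 5 5 5 5 5 5 5 5 5 5 4 4 4 5 5 5 5 5 5 5 5 5 5 5 5 7 11 12 12 12 6 5 5 4 5 5
```

Request:
jog_arm(moves=[[0,-0.13,0,0,0,0],[0,0,0,0,0,0],[0.2,0,-0.09,0,0,0],[0.2,0,-0.09,0,0,0],[0,0,0,0,0,0],[0,0,0,0,0,0]])

```text
time: 13.2
tcp_pos: [0.5849, 0.0325, 0.0779]
eef_rot: [[-0.074, 0.975, -0.207], [0.406, 0.219, 0.887], [0.911, -0.019, -0.413]]
contact_force: [3.7, -6.7, -2.1]
grip_width: 0.0001
grip_force: 3.4
```

```bash
python3 -c "
from h import *
o=st(); print('F in S',RS.T@o['contact_force']);snap('wrist','w7.png')
prof('w7.png',[240,250,260,270,276])
prof('w7.png',range(150,300,5),100,400,75)"
```

```text
t 13.2 tcp [0.5849 0.0325 0.0779] S [-0.1081  0.0057  0.0779] F [ 3.7 -6.7 -2.1] g 0.0001 3.4 q [ 35.   62.2 -26.2  84.6 -32.6  76.3  46. ]
R_in_S [[0.413, 0.011, 0.911], [-0.012, -1.0, 0.018], [0.911, -0.019, -0.413]]
F in S [-7.30071524 -2.24749313 -2.08428408]
240 22 22 22 22 22 22 22 22 22 22 22 22 16 4 3 4 4 4 4 4 4 4 4 4 4 4 4 3 4 4 4 4 3 4 4 4 4 4 4 4 3 4 4 3 4 4 4 4 4 4 4 4 4 3 4 4 3 4 3 4
250 22 22 22 22 22 22 22 22 22 22 22 22 22 22 22 19 19 12 22 22 22 22 22 19 19 12 22 22 22 22 22 19 19 22 22 22 22 22 22 19 19 22 22 22 22 22 22 19 23 22 22 22 22 22 22 20 20 22 22 22
260 16 16 16 16 16 16 16 16 16 16 16 16 16 15 15 15 15 15 15 15 15 15 15 15 15 15 15 15 15 15 14 15 15 15 15 15 15 14 14 14 14 14 14 14 14 14 14 14 14 14 14 14 14 14 14 14 14 14 14 14
270 13 13 13 13 13 13 13 13 13 13 13 13 13 13 13 13 13 12 12 12 12 12 12 12 12 12 12 11 10 10 9 11 12 12 12 12 12 12 12 12 11 10 10 10 11 11 11 11 11 11 11 11 12 11 12 12 12 12 11 12
276 12 12 12 12 12 12 12 12 12 12 12 12 12 12 12 12 12 12 12 12 12 6 6 6 5 5 5 5 5 5 5 5 5 5 13 4 3 13 5 5 3 5 5 5 5 5 5 7 12 12 12 12 12 12 12 12 13 13 13 13
150 13 13 13 12
155 13 13 12 12
160 13 13 13 13
165 13 13 12 12
170 13 13 13 13
175 13 13 13 13
180 13 13 13 13
185 13 13 13 12
190 12 12 12 12
195 22 22 22 22
200 22 22 4 4
205 22 22 4 4
210 22 22 4 4
215 22 22 3 4
220 22 22 4 4
225 22 22 4 4
230 22 22 4 4
235 22 22 4 4
240 22 22 4 3
245 22 22 3 3
250 22 22 22 22
255 22 19 14 21
260 17 16 15 14
265 13 12 13 13
270 13 13 12 12
275 12 12 9 12
280 12 12 5 5
285 12 5 4 5
290 12 5 2 3
295 13 5 2 5
```

Request:
jog_arm(moves=[[0.2,0,-0.09,0,0,0],[0.2,0,-0.09,0,0,0],[0.2,0,-0.08,0,0,0],[0.2,0,-0.08,0,0,0],[0,0,0,0,0,0]])

```text
time: 13.75
tcp_pos: [0.5851, 0.0345, 0.1142]
eef_rot: [[-0.075, 0.975, -0.209], [0.405, 0.221, 0.887], [0.911, -0.018, -0.411]]
contact_force: [3.1, 2.9, -0.5]
grip_width: -0.0
grip_force: 2.3
```

```bash
python3 -c "
from h import *
o=st(); print('F in S',RS.T@o['contact_force']);snap('wrist','w8.png')
prof('w8.png',range(150,300,5),100,400,75)"
```

```text
t 13.75 tcp [0.5851 0.0345 0.1142] S [-0.1062  0.0051  0.1142] F [ 3.1  2.9 -0.5] g -0.0 2.3 q [ 35.1  59.4 -26.7  84.8 -33.4  78.1  44.2]
R_in_S [[0.412, 0.013, 0.911], [-0.011, -1.0, 0.019], [0.911, -0.018, -0.411]]
F in S [ 2.1793407  -3.67948101 -0.52268153]
150 15 15 15 15
155 16 15 15 15
160 15 15 15 15
165 15 15 15 15
170 16 15 15 15
175 15 15 15 15
180 15 15 15 15
185 15 15 15 15
190 15 15 15 15
195 15 15 15 15
200 23 22 20 17
205 23 22 4 4
210 22 22 4 4
215 22 22 4 4
220 23 22 4 4
225 23 22 4 4
230 23 22 4 4
235 23 22 4 4
240 23 22 3 4
245 23 23 23 23
250 23 23 22 22
255 16 16 16 16
260 15 15 15 15
265 14 14 13 13
270 15 16 20 16
275 15 15 11 14
280 13 13 5 5
285 13 5 4 5
290 13 5 3 4
295 13 5 2 5
```

The hood is lifting with the catch aside. Next I'll rotate the tool rigidly with the hood about its hinge.

Request:
jog_arm(moves=[[0.322,0,-0.107,0,-0.5,0],[0.322,0,-0.107,0,-0.5,0],[0.322,0,-0.107,0,-0.5,0],[0.322,0,-0.107,0,-0.5,0],[0.322,0,-0.107,0,-0.5,0],[0.322,0,-0.107,0,-0.5,0],[0,0,0,0,0,0]])

```text
time: 14.5
tcp_pos: [0.5819, 0.0576, 0.1938]
eef_rot: [[-0.158, 0.975, -0.158], [0.733, 0.223, 0.643], [0.662, -0.014, -0.749]]
contact_force: [4.0, -0.2, 5.5]
grip_width: 0.0003
grip_force: 2.8
```

```bash
python3 -c "
from h import *
o=st(); print('F in S',RS.T@o['contact_force']);snap('wrist','w9.png')
prof('w9.png',range(150,300,5),100,400,75)"
```

```text
t 14.5 tcp [0.5819 0.0576 0.1938] S [-0.0829  0.0033  0.1938] F [ 4.  -0.2  5.5] g 0.0003 2.8 q [ 24.9  39.4 -21.5  90.1 -26.7  70.4  31.8]
R_in_S [[0.749, 0.015, 0.662], [0.001, -1.0, 0.02], [0.662, -0.014, -0.749]]
F in S [-1.07046147 -3.86805099  5.46150094]
150 17 17 17 17
155 18 18 17 17
160 17 17 17 17
165 18 18 17 17
170 17 17 17 17
175 18 17 17 17
180 17 17 17 17
185 18 17 17 17
190 18 18 17 17
195 18 17 17 17
200 18 18 14 15
205 19 19 3 3
210 19 19 3 3
215 19 19 3 3
220 19 19 3 3
225 19 19 3 3
230 19 19 3 3
235 19 19 3 3
240 19 19 3 3
245 20 19 19 17
250 21 21 22 22
255 18 17 17 18
260 18 18 17 17
265 14 9 13 14
270 15 11 17 15
275 23 15 11 15
280 24 15 4 4
285 24 4 3 4
290 23 4 2 4
295 22 4 2 4
```

Request:
jog_arm(moves=[[0.322,0,-0.107,0,-0.5,0],[0.322,0,-0.107,0,-0.5,0],[0.322,0,-0.107,0,-0.5,0],[0.322,0,-0.107,0,-0.5,0],[0.322,0,-0.107,0,-0.5,0],[0.322,0,-0.107,0,-0.5,0],[0.322,0,-0.107,0,-0.5,0],[0.322,0,-0.107,0,-0.5,0],[0.322,0,-0.107,0,-0.5,0],[0.322,0,-0.107,0,-0.5,0],[0,0,0,0,0,0]])

```text
time: 15.65
tcp_pos: [0.561, 0.1556, 0.2794]
eef_rot: [[-0.224, 0.974, -0.026], [0.974, 0.225, 0.023], [0.028, -0.02, -0.999]]
contact_force: [4.3, 2.2, 3.2]
grip_width: -0.0004
grip_force: 2.1
```

```bash
python3 -c "
from h import *
o=st(); print('F in S',RS.T@o['contact_force']);snap('wrist','w9.png')
prof('w9.png',range(150,300,10),100,400,75)"
```

```text
t 15.65 tcp [0.561  0.1556 0.2794] S [0.0173 0.0033 0.2794] F [4.3 2.2 3.2] g -0.0004 2.1 q [-11.6  22.7 -11.1  89.2   2.7  69.4  -9.9]
R_in_S [[0.999, 0.016, 0.028], [0.016, -1.0, 0.02], [0.028, -0.02, -0.999]]
F in S [ 1.26297081 -4.70416889  3.18497802]
150 21 21 21 21
160 21 20 21 21
170 21 21 21 21
180 21 21 21 21
190 21 22 21 21
200 13 13 13 10
210 13 13 2 2
220 13 13 2 2
230 13 13 2 2
240 14 13 3 2
250 22 21 11 15
260 22 21 12 13
270 21 22 10 19
280 21 22 2 3
290 21 2 2 3
```

Request:
jog_arm(moves=[[0.322,0,-0.107,0,-0.5,0],[0.322,0,-0.107,0,-0.5,0],[0.322,0,-0.107,0,-0.5,0],[0.322,0,-0.107,0,-0.5,0],[0.322,0,-0.107,0,-0.5,0],[0.322,0,-0.107,0,-0.5,0],[0.322,0,-0.107,0,-0.5,0],[0,0,0,0,0,0]])

```text
time: 16.5
tcp_pos: [0.5404, 0.2472, 0.2903]
eef_rot: [[-0.212, 0.974, 0.08], [0.87, 0.225, -0.438], [-0.445, -0.023, -0.895]]
contact_force: [2.0, 7.5, 7.6]
grip_width: -0.0
grip_force: 2.1
```

Request:
jog_arm(moves=[[0.322,0,-0.107,0,-0.5,0],[0,0,0,0,0,0],[0,0,0,0,0,0]])

```text
time: 16.8
tcp_pos: [0.5383, 0.2583, 0.2887]
eef_rot: [[-0.202, 0.975, 0.093], [0.84, 0.222, -0.496], [-0.504, -0.022, -0.864]]
contact_force: [2.2, 8.6, 5.4]
grip_width: 0.0
grip_force: 2.1
```

```bash
python3 -c "
from h import *
o=st(); print('F in S',RS.T@o['contact_force']);snap('wrist','w10.png')
prof('w10.png',range(150,300,10),100,400,75)"
```

```text
t 16.8 tcp [0.5383 0.2583 0.2887] S [0.1225 0.0041 0.2887] F [2.2 8.6 5.4] g 0.0 2.1 q [-42.3  31.8  -6.1  80.   26.8  88.3 -40.4]
R_in_S [[0.864, 0.013, -0.504], [0.023, -1.0, 0.012], [-0.504, -0.022, -0.864]]
F in S [ 7.94943824 -3.96429778  5.37823443]
150 14 13 13 13
160 13 13 13 14
170 14 13 13 14
180 13 14 13 14
190 14 14 14 14
200 11 11 11 11
210 12 12 2 2
220 11 11 2 2
230 11 11 2 2
240 12 11 2 2
250 14 14 12 12
260 14 13 13 14
270 23 23 11 14
280 23 25 2 3
290 23 2 2 3
```

Request:
jog_arm(moves=[[-0.5,0,0,0,0,0],[-0.7,0,0,0,0,0],[-0.8,0,0,0,0,0],[-0.8,0,0,0,0.6,0],[-0.8,0,0,0,0.8,0],[-0.8,0,0,0,0.8,0],[-0.8,0,0,0,0.8,0],[-0.4,0,0,0,0.8,0],[0,0,0,0,0,0]], jaw=-1)

```text
time: 17.75
tcp_pos: [0.5851, 0.0488, 0.3787]
eef_rot: [[-0.205, 0.978, -0.023], [0.979, 0.205, -0.003], [0.002, -0.024, -1.0]]
contact_force: [0.3, 0.1, -1.0]
grip_width: 0.0852
grip_force: 0.0
```

```bash
python3 -c "
from h import *
o=st(); print('F in S',RS.T@o['contact_force']);
c=snap('wrist','w11.png');a=c['img'][:,:,::-1]; b=snap('top','t11.png')['img'][100:260,150:400,::-1]
cv2.imwrite('pics/c11.png',np.vstack([cv2.resize(a,(400,300)),cv2.resize(b,(470,300),interpolation=cv2.INTER_CUBIC)[:,35:435]]))
"
```

```text
t 17.75 tcp [0.5851 0.0488 0.3787] S [-0.0922  0.0021  0.3787] F [ 0.3  0.1 -1. ] g 0.0852 0.0 q [-5.4 20.7 -6.1 77.1  2.1 83.7  0.4]
R_in_S [[1.0, -0.004, 0.002], [-0.004, -1.0, 0.024], [0.002, -0.024, -1.0]]
F in S [ 0.03567088 -0.28757722 -0.97549694]
```

View pics/c11.png

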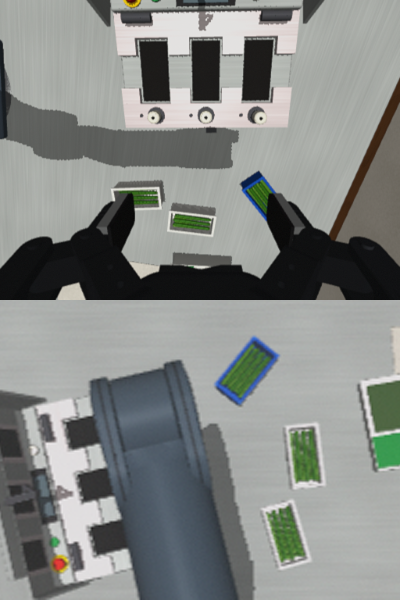

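Wrist view: the hood is right back and all three nests are empty. The caps are near (197,147), (264,147) and (330,150) in full-image pixels. I'll refine the sealer pose and the cap heights.

```bash
python3 -c "
from h import *
d=load('w11.png');g=d['img'].mean(2)
m=(g<60).astype(np.uint8);m[:,:150]=0;m[:,380:]=0;m[:40]=0;m[140:]=0
n,l,s,c=cv2.connectedComponentsWithStats(m)
for i in range(1,n):
  if s[i,4]>500:
    pts=np.argwhere(l==i)[:,::-1].astype(np.float32);r=cv2.minAreaRect(pts);b=cv2.boxPoints(r)
    for z in(.07,.085):
      P=np.array([w2s(ray(d,*x,z)) for x in b]);print(s[i],z,P.mean(0).round(4),np.linalg.norm(P[0]-P[1]).round(4),np.linalg.norm(P[1]-P[2]).round(4))
    print(np.array([w2s(ray(d,*x,.07))[:2] for x in b]).round(3).tolist())
for y in(-.1,0,.1): print([proj(d,s2w((-.083,y,z))).round() for z in(.085,.113,.129)])
a=d['img'][125:170,170:360,::-1];cv2.imwrite('pics/c12.png',cv2.resize(a,(798,189),interpolation=cv2.INTER_CUBIC))
"
```

```text
[ 310   51   40   77 2664] 0.07 [ 0.0016 -0.1028  0.07  ] 0.1118 0.0526
[ 310   51   40   77 2664] 0.085 [ 0.0011 -0.0997  0.085 ] 0.1083 0.0509
[[-0.053, -0.076], [0.059, -0.075], [0.056, -0.128], [-0.056, -0.132]]
[ 179   53   38   76 2568] 0.07 [0.0002 0.0994 0.07  ] 0.0519 0.1114
[ 179   53   38   76 2568] 0.085 [-0.0003  0.0961  0.085 ] 0.0502 0.1079
[[0.055, 0.125], [0.057, 0.073], [-0.054, 0.072], [-0.057, 0.128]]
[ 246   52   35   77 2622] 0.07 [ 0.0006 -0.0016  0.07  ] 0.0503 0.11
[ 246   52   35   77 2622] 0.085 [ 0.0001 -0.0017  0.085 ] 0.0487 0.1065
[[0.056, 0.024], [0.055, -0.027], [-0.054, -0.029], [-0.054, 0.025]]
[array([326., 147.]), array([329., 150.]), array([332., 152.])]
[array([262., 147.]), array([262., 150.]), array([262., 152.])]
[array([198., 147.]), array([194., 150.]), array([192., 152.])]
```

View pics/c12.png

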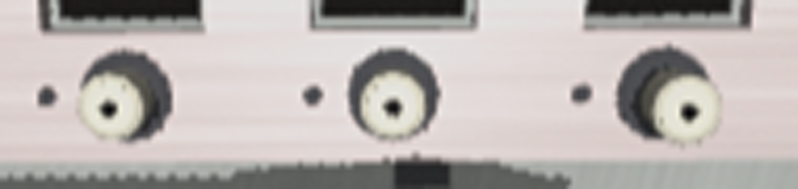

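```bash
cat >> h.py <<'E'
_s=np.array([.0009,-.0017,0]); TS=TS+RS@_s
RS=Ro.from_euler('z',102.45,degrees=True).as_matrix()
RD=RS@np.diag([1,-1,-1.])  # tool down, x_t=+x_s
E
python3 -c "
from h import *
print(TS); st()
to(s2w((-.083,0,.16)),RD)"
```

```text
[0.56937465 0.14063507 0.        ]
t 17.85 tcp [0.584  0.0562 0.3781] S [-0.0856  0.0039  0.3781] F [-0.8  0.7 -0.5] g 0.0853 0.0 q [-5.9 20.7 -6.5 77.2  2.2 83.6  0.2]
R_in_S [[1.0, -0.0, 0.002], [-0.0, -1.0, 0.024], [0.002, -0.024, -1.0]]
shift(now axes) [0.06 0.23 5.45] rot [-0.17 -0.01 -0.  ] shift(after) [0.06 0.1  5.45]
```

Request:
jog_arm(moves=[[0.06,0.1,0,-0.17,0,0],[0,0,0.9,0,0,0],[0,0,0.9,0,0,0],[0,0,0.9,0,0,0],[0,0,0.9,0,0,0],[0,0,0.9,0,0,0],[0,0,0.9,0,0,0],[0,0,0.4,0,0,0],[0,0,0,0,0,0],[0,0,0,0,0,0]], jaw=1)

```text
time: 18.85
tcp_pos: [0.5887, 0.0644, 0.148]
eef_rot: [[-0.223, 0.975, 0.004], [0.975, 0.223, 0.002], [0.001, 0.004, -1.0]]
contact_force: [0.4, -0.2, -0.6]
grip_width: -0.0002
grip_force: 0.0
```

Request:
jog_arm(moves=[[0,0,0.1,0,0,0],[0,0,0.1,0,0,0],[0,0,0,0,0,0]])

```text
time: 19.15
tcp_pos: [0.5889, 0.0627, 0.1399]
eef_rot: [[-0.22, 0.976, 0.004], [0.976, 0.22, 0.002], [0.001, 0.005, -1.0]]
contact_force: [0.4, 0.2, -0.3]
grip_width: -0.0001
grip_force: 0.0
```

Request:
jog_arm(moves=[[0,0,0.1,0,0,0],[0,0,0.1,0,0,0],[0,0,0,0,0,0]])

```text
time: 19.45
tcp_pos: [0.5886, 0.0625, 0.1312]
eef_rot: [[-0.22, 0.976, 0.003], [0.976, 0.22, 0.001], [0.001, 0.003, -1.0]]
contact_force: [-0.1, -0.4, 1.5]
grip_width: 0.0001
grip_force: 0.0
```

Request:
jog_arm(moves=[[0,0,0.1,0,0,0],[0,0,0.1,0,0,0],[0,0,0,0,0,0]])

```text
time: 19.75
tcp_pos: [0.5886, 0.0625, 0.1231]
eef_rot: [[-0.22, 0.976, 0.003], [0.976, 0.22, 0.001], [0.001, 0.003, -1.0]]
contact_force: [1.0, 0.4, -0.1]
grip_width: -0.0002
grip_force: 0.0
```

```bash
python3 -c "
from h import *
st()"
```

```text
t 19.75 tcp [0.5886 0.0625 0.1231] S [-0.0804 -0.002   0.1231] F [ 1.   0.4 -0.1] g -0.0002 0.0 q [ -6.3  30.8  -6.6 101.6   4.5  47.7  -2.3]
R_in_S [[1.0, 0.004, 0.001], [0.004, -1.0, -0.003], [0.001, 0.003, -1.0]]
```

Request:
jog_arm(moves=[[0,0,0.15,0,0,0],[0,0,0.15,0,0,0],[0,0,0,0,0,0],[0,0,0,0,0,0]])

```text
time: 20.15
tcp_pos: [0.5889, 0.0626, 0.1115]
eef_rot: [[-0.22, 0.976, 0.003], [0.976, 0.22, 0.002], [0.001, 0.004, -1.0]]
contact_force: [0.4, -0.4, -0.3]
grip_width: 0.0001
grip_force: 0.0
```

Request:
jog_arm(moves=[[0,0,0.1,0,0,0],[0,0,0.1,0,0,0],[0,0,0,0,0,0]])

```text
time: 20.45
tcp_pos: [0.5887, 0.0626, 0.1031]
eef_rot: [[-0.22, 0.976, 0.003], [0.976, 0.22, 0.001], [0.001, 0.003, -1.0]]
contact_force: [0.1, 0.6, -0.5]
grip_width: 0.0003
grip_force: 0.0
```

Request:
jog_arm(moves=[[0,0,0.1,0,0,0],[0,0,0.1,0,0,0],[0,0,0,0,0,0]])

```text
time: 20.75
tcp_pos: [0.5887, 0.0626, 0.0951]
eef_rot: [[-0.22, 0.976, 0.003], [0.976, 0.22, 0.001], [0.001, 0.003, -1.0]]
contact_force: [0.8, 0.5, -0.6]
grip_width: -0.0002
grip_force: 0.0
```

```bash
python3 -c "
from h import *
st()"
```

```text
t 20.75 tcp [0.5887 0.0626 0.0951] S [-0.0803 -0.0021  0.0951] F [ 0.8  0.5 -0.6] g -0.0002 0.0 q [ -6.4  32.7  -6.4 103.2   4.9  44.2  -2.6]
R_in_S [[1.0, 0.004, 0.001], [0.004, -1.0, -0.003], [0.001, 0.003, -1.0]]
```

Request:
jog_arm(moves=[[0,0,0.1,0,0,0],[0,0,0,0,0,0],[0,0,0,0,0,0]])

```text
time: 21.05
tcp_pos: [0.5891, 0.0626, 0.0917]
eef_rot: [[-0.22, 0.976, 0.004], [0.976, 0.22, 0.002], [0.001, 0.004, -1.0]]
contact_force: [-0.3, 0.7, 0.2]
grip_width: -0.0001
grip_force: 0.0
```

Request:
jog_arm(moves=[[0,0,0.1,0,0,0],[0,0,0,0,0,0],[0,0,0,0,0,0]])

```text
time: 21.35
tcp_pos: [0.5897, 0.0628, 0.0901]
eef_rot: [[-0.22, 0.976, 0.006], [0.976, 0.22, 0.002], [0.0, 0.007, -1.0]]
contact_force: [-6.5, -1.2, 23.1]
grip_width: 0.0003
grip_force: 11.6
```

Request:
jog_arm(moves=[[0,0,0.1,0,0,0],[0,0,0,0,0,0],[0,0,0,0,0,0]])

```text
time: 21.65
tcp_pos: [0.5903, 0.063, 0.0897]
eef_rot: [[-0.219, 0.976, 0.009], [0.976, 0.219, 0.002], [0.0, 0.009, -1.0]]
contact_force: [-18.3, -1.9, 60.6]
grip_width: -0.0001
grip_force: 30.3
```

```bash
python3 -c "
from h import *
st()"
```

```text
t 21.65 tcp [0.5903 0.063  0.0897] S [-0.0804 -0.0036  0.0897] F [-18.3  -1.9  60.6] g -0.0001 30.3 q [ -6.5  33.1  -6.4 103.6   5.1  43.1  -2.8]
R_in_S [[1.0, 0.004, 0.0], [0.004, -1.0, -0.009], [0.0, 0.009, -1.0]]
```

Hard stop with the TCP at z = 0.090, so cap1 is fully down and the shut fingertips really sit 22 mm behind the TCP. Next I'll pull up cap2.

Request:
jog_arm(moves=[[0,0,-0.9,0,0,0],[0,0,-0.9,0,0,0],[0,-0.85,0,0,0,0],[0,-0.85,0,0,0,0],[0,-0.83,0,0,0,0],[0,0,0,0,0,0],[0,0,0,0,0,0]], jaw=0.05)

```text
time: 22.35
tcp_pos: [0.4904, 0.0403, 0.1558]
eef_rot: [[-0.22, 0.976, 0.005], [0.976, 0.22, 0.002], [0.001, 0.005, -1.0]]
contact_force: [0.2, 0.4, 0.3]
grip_width: 0.0408
grip_force: 0.0
```

```bash
python3 -c "
from h import *
st();to(s2w((-.083,.1,.067)),RD)"
```

```text
t 22.35 tcp [0.4904 0.0403 0.1558] S [-0.081   0.0988  0.1558] F [0.2 0.4 0.3] g 0.0408 0.0 q [ -4.7  21.   -7.3 113.6   3.6  45.3  -1.4]
R_in_S [[1.0, 0.004, 0.001], [0.004, -1.0, -0.005], [0.001, 0.005, -1.0]]
shift(now axes) [-0.05 -0.04  2.22] rot [ 0.04 -0.    0.03] shift(after) [-0.05 -0.03  2.22]
```

Request:
jog_arm(moves=[[-0.05,-0.03,0.7,0.04,0,0],[0,0,0.7,0,0,0],[0,0,0.4,0,0,0],[0,0,0.4,0,0,0],[0,0,0,0,0,0],[0,0,0,0,0,0]])

```text
time: 22.95
tcp_pos: [0.4902, 0.0385, 0.0673]
eef_rot: [[-0.22, 0.975, -0.002], [0.975, 0.22, 0.001], [0.001, -0.001, -1.0]]
contact_force: [0.6, 0.8, 1.2]
grip_width: 0.0405
grip_force: 0.0
```

Request:
jog_arm(moves=[[0,0,0,0,0,0],[0,0,0,0,0,0],[0,0,0,0,0,0],[0,0,0,0,0,0],[0,0,0,0,0,0]], jaw=1)

```text
time: 23.45
tcp_pos: [0.4888, 0.038, 0.0675]
eef_rot: [[-0.22, 0.976, -0.002], [0.976, 0.22, 0.0], [0.001, -0.002, -1.0]]
contact_force: [-4.6, -2.0, 0.4]
grip_width: 0.02
grip_force: 58.9
```

Request:
jog_arm(moves=[[0,0,-0.1,0,0,0],[0,0,-0.1,0,0,0],[0,0,-0.1,0,0,0],[0,0,-0.1,0,0,0],[0,0,-0.06,0,0,0],[0,0,0,0,0,0],[0,0,0,0,0,0]])

```text
time: 24.15
tcp_pos: [0.4889, 0.0381, 0.0848]
eef_rot: [[-0.22, 0.976, -0.003], [0.976, 0.22, 0.0], [0.001, -0.003, -1.0]]
contact_force: [-0.3, -0.5, -26.7]
grip_width: 0.02
grip_force: 62.3
```

```bash
python3 -c "
from h import *
st()"
```

```text
t 24.15 tcp [0.4889 0.0381 0.0848] S [-0.0828  0.1007  0.0848] F [ -0.3  -0.5 -26.7] g 0.02 62.3 q [ -5.2  26.9  -6.7 118.1   5.1  35.4  -2.6]
R_in_S [[1.0, 0.004, 0.001], [0.004, -1.0, 0.003], [0.001, -0.003, -1.0]]
```

Request:
jog_arm(moves=[[0,0,0,0,0,0],[0,0,0,0,0,0],[0,0,-0.75,0,0,0],[0,0,-0.75,0,0,0],[0,1,0,0,0,0],[0,1,0,0,0,0],[0,1,0,0,0,0],[0,1,0,0,0,0],[0,1,0,0,0,0],[0,0,0,0,0,0],[0,0,0,0,0,0]], jaw=0.05)

```text
time: 25.25
tcp_pos: [0.6858, 0.0825, 0.146]
eef_rot: [[-0.22, 0.976, 0.0], [0.976, 0.22, 0.001], [0.001, 0.0, -1.0]]
contact_force: [-0.4, -0.1, -0.1]
grip_width: 0.0403
grip_force: 0.0
```

```bash
python3 -c "
from h import *
st();to(s2w((-.083,-.1,.073)),RD)"
```

```text
t 25.25 tcp [0.6858 0.0825 0.146 ] S [-0.0818 -0.1011  0.146 ] F [-0.4 -0.1 -0.1] g 0.0403 0.0 q [-7.1 37.2 -6.4 84.1  4.4 58.9 -1.8]
R_in_S [[1.0, 0.005, 0.001], [0.005, -1.0, -0.0], [0.001, 0.0, -1.0]]
shift(now axes) [-0.03 -0.03  1.82] rot [ 0.   -0.01  0.03] shift(after) [-0.03 -0.03  1.82]
```

Request:
jog_arm(moves=[[-0.03,-0.03,0.5,0,0,0],[0,0,0.5,0,0,0],[0,0,0.4,0,0,0],[0,0,0.4,0,0,0],[0,0,0,0,0,0],[0,0,0,0,0,0]])

```text
time: 25.85
tcp_pos: [0.6836, 0.0805, 0.0746]
eef_rot: [[-0.22, 0.976, -0.001], [0.976, 0.22, 0.0], [0.001, -0.001, -1.0]]
contact_force: [0.1, -0.3, 0.2]
grip_width: 0.0406
grip_force: 0.0
```

Request:
jog_arm(moves=[[0,0,0,0,0,0],[0,0,0,0,0,0],[0,0,0,0,0,0],[0,0,0,0,0,0],[0,0,0,0,0,0]], jaw=1)

```text
time: 26.35
tcp_pos: [0.6841, 0.0807, 0.0739]
eef_rot: [[-0.22, 0.976, -0.0], [0.976, 0.22, 0.001], [0.001, -0.0, -1.0]]
contact_force: [1.3, 0.3, 2.2]
grip_width: 0.0204
grip_force: 58.7
```

Request:
jog_arm(moves=[[0,0,-0.07,0,0,0],[0,0,-0.07,0,0,0],[0,0,0,0,0,0],[0,0,0,0,0,0]])

```text
time: 26.75
tcp_pos: [0.684, 0.0807, 0.0768]
eef_rot: [[-0.22, 0.976, -0.002], [0.976, 0.22, 0.0], [0.001, -0.002, -1.0]]
contact_force: [9.7, 1.5, -20.7]
grip_width: 0.0197
grip_force: 61.8
```

Cap0 was already up and stopped straight away. Now the trays: release, rise and relocate them.

Request:
jog_arm(moves=[[0,0,0,0,0,0],[0,0,0,0,0,0],[0,0,-0.9,0,0,0],[0,0,-0.9,0,0,0],[0,0,-0.9,0,0,0],[0,0,-0.9,0,0,0],[0,0,-0.9,0,0,0],[0,0,0,0,0,0]], jaw=-1)

```text
time: 27.55
tcp_pos: [0.6859, 0.081, 0.2656]
eef_rot: [[-0.22, 0.976, 0.007], [0.976, 0.22, 0.002], [0.0, 0.008, -1.0]]
contact_force: [0.7, -0.3, 0.2]
grip_width: 0.0857
grip_force: 0.0
```

```bash
cat >> h.py <<'E'
def trays(f):
    d=load(f); im=d['img'].astype(int); R,G,B=im[...,0],im[...,1],im[...,2]
    m=((G>R+15)&(G>B+25)).astype(np.uint8)
    n,l,s,c=cv2.connectedComponentsWithStats(cv2.morphologyEx(m,cv2.MORPH_CLOSE,np.ones((5,5))))
    for i in range(1,n):
        if s[i,4]<150: continue
        pts=np.argwhere(l==i)[:,::-1].astype(np.float32)
        W=np.array([ray(d,*p,.038)[:2] for p in pts]); r=cv2.minAreaRect((W*1000).astype(np.float32))
        C=np.cov(W.T); w,v=np.linalg.eigh(C); v=v[:,1]
        if not(.25<r[0][0]/1000<.9 and max(r[1])<140): continue
        if min(r[1])<15: continue
        # white rim enclosing rect
        print(s[i,4],'mean',W.mean(0).round(4),'rectc',np.round(r[0],1),'size',np.round(r[1],1),'ang',np.degrees(np.arctan(v[1]/v[0])).round(1))
E
python3 -c "
from h import *
snap('top','t13.png');trays('t13.png')
st()"
```

```text
323 mean [ 0.7759 -0.121 ] rectc [ 776.5 -121.5] size [45.2 92.9] ang -39.1
345 mean [ 0.6097 -0.2259] rectc [ 610.6 -225.8] size [94.8 46.1] ang 4.9
361 mean [ 0.4639 -0.1855] rectc [ 463.8 -185.5] size [97.4 46.2] ang 15.2
t 27.6 tcp [0.6849 0.0809 0.2625] S [-0.0832 -0.0999  0.2625] F [-0.6 -0.2 -0.6] g 0.0854 0.0 q [-7.1 32.3 -6.4 75.   3.5 72.7 -0.8]
R_in_S [[1.0, 0.004, 0.001], [0.004, -1.0, -0.004], [0.001, 0.004, -1.0]]
```

Request:
jog_arm(moves=[[-0.89,-0.44,0,0,0,0],[-0.89,-0.44,0,0,0,0],[-0.89,-0.44,0,0,0,0],[-0.89,-0.44,0,0,0,0],[-0.89,-0.44,0,0,0,0],[-0.89,-0.44,0,0,0,0],[-0.89,-0.44,0,0,0,0],[-0.89,-0.44,0,0,0,0],[0,0,0,0,0,0]])

```text
time: 28.5
tcp_pos: [0.6057, -0.2357, 0.2579]
eef_rot: [[-0.211, 0.977, -0.005], [0.977, 0.211, -0.003], [-0.002, -0.006, -1.0]]
contact_force: [0.7, 0.3, -0.4]
grip_width: 0.086
grip_force: 0.0
```

Request:
jog_arm(moves=[[0,0,0,0,0,1],[0,0,0,0,0,1],[0,0,0,0,0,1],[0,0,0,0,0,1],[0,0,0,0,0,1],[0,0,0,0,0,1],[0,0,0,0,0,1],[0,0,0,0,0,1],[0,0,0,0,0,1],[0,0,0,0,0,1],[0,0,0,0,0,1],[0,0,0,0,0,1]])

```text
time: 29.7
tcp_pos: [0.6086, -0.2273, 0.2581]
eef_rot: [[0.994, 0.111, -0.003], [0.111, -0.994, 0.001], [-0.003, -0.002, -1.0]]
contact_force: [0.5, 0.1, 0.3]
grip_width: 0.085
grip_force: 0.0
```

```bash
python3 -c "
from h import *
st();snap('wrist','w14.png');trays('w14.png')
d=load('w14.png');cv2.imwrite('pics/c14.png',d['img'][:,:,::-1])
"
```

```text
t 29.7 tcp [ 0.6086 -0.2273  0.2581] S [-0.3677  0.0411  0.2581] F [0.5 0.1 0.3] g 0.085 0.0 q [  4.7  30.1  19.8  82.4 -10.5  69.5 -57.8]
R_in_S [[-0.106, -0.994, 0.002], [-0.994, 0.106, 0.003], [-0.003, -0.002, -1.0]]
2204 mean [ 0.7641 -0.1134] rectc [ 772.3 -116.1] size [45.4 84.3] ang -57.8
6205 mean [ 0.705  -0.4053] rectc [ 703.3 -405.4] size [ 92.1 102.6] ang -79.9
2415 mean [ 0.6142 -0.2237] rectc [ 612.6 -224.3] size [96.8 46.1] ang 6.0
4000 mean [ 0.6199 -0.4185] rectc [ 619.3 -418.5] size [ 62.6 119.8] ang -81.3
1735 mean [ 0.4689 -0.1836] rectc [ 466.2 -184. ] size [96.3 46.2] ang 16.1
```

View pics/c14.png

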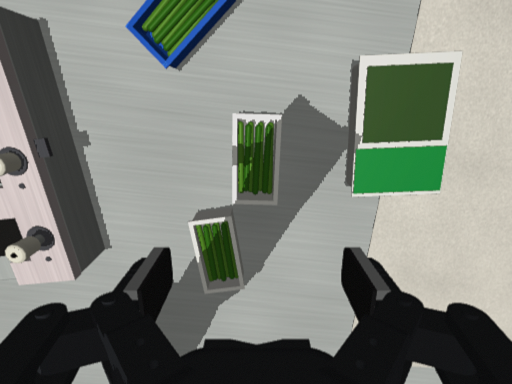

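Wrist view: the tray A rim corners are about (233,113), (282,115), (277,204) and (234,203). Tray B, partly shadowed, is around (217,254), and the blue one is away at the top.

```bash
python3 -c "
from h import *
d=load('w14.png')
for q in [[(233,113),(282,115),(277,204),(234,203)],[(189,223),(232,216),(243,288),(206,293)]]:
    P=np.array([ray(d,*x,.045)[:2] for x in q]);r=cv2.minAreaRect((P*1000).astype(np.float32))
    v=P[0]+P[1]-P[2]-P[3]; w=P[1]+P[2]-P[0]-P[3]
    print(P.mean(0).round(4),np.linalg.norm(v)/2,np.linalg.norm(w)/2,np.degrees(np.arctan2(v[1],v[0])).round(1),np.degrees(np.arctan2(w[1],w[0])).round(1))
c,s=np.cos(np.radians(4)),np.sin(np.radians(4))
RA=np.array([[c,s,0],[s,-c,0],[0,0,-1]])
to([.611,-.2255,.10],RA)
"
```

```text
[ 0.611  -0.2261] 0.11917988674059096 0.06041587395659142 5.2 -85.4
[ 0.4636 -0.1856] 0.1180928185376961 0.059680219169813274 14.1 -74.0
shift(now axes) [ 0.07 -0.03  3.95] rot [-0.01  0.02  0.24] shift(after) [ 0.06 -0.04  3.95]
```

Request:
jog_arm(moves=[[0.06,-0.04,0.9,0,0,0.19],[0,0,0.9,0,0,0],[0,0,0.9,0,0,0],[0,0,0.9,0,0,0],[0,0,0.9,0,0,0],[0,0,0.9,0,0,0],[0,0,0.7,0,0,0],[0,0,0.4,0,0,0],[0,0,0,0,0,0],[0,0,0,0,0,0]])

```text
time: 30.75
tcp_pos: [0.6112, -0.2263, -0.0003]
eef_rot: [[0.996, 0.091, -0.001], [0.091, -0.996, 0.0], [-0.001, -0.0, -1.0]]
contact_force: [-0.0, -0.4, 0.8]
grip_width: 0.0854
grip_force: 0.0
```

```bash
python3 -c "
from h import *
st();to([.611,-.226,-.006])"
```

```text
t 30.75 tcp [ 6.112e-01 -2.263e-01 -3.000e-04] S [-3.673e-01  3.820e-02 -3.000e-04] F [-0.  -0.4  0.8] g 0.0854 0.0 q [  7.7  45.   14.5  98.  -16.3  39.1 -54. ]
R_in_S [[-0.126, -0.992, 0.001], [-0.992, 0.126, 0.001], [-0.001, -0.0, -1.0]]
shift(now axes) [-0.01 -0.01  0.14]
```

Request:
jog_arm(moves=[[0,0,0.14,0,0,0],[0,0,0,0,0,0]])

```text
time: 30.95
tcp_pos: [0.6115, -0.2262, -0.0058]
eef_rot: [[0.996, 0.091, -0.0], [0.091, -0.996, 0.0], [-0.0, -0.0, -1.0]]
contact_force: [0.1, 0.2, -0.3]
grip_width: 0.0855
grip_force: 0.0
```

Request:
jog_arm(moves=[[0,0,0,0,0,0],[0,0,0,0,0,0],[0,0,0,0,0,0],[0,0,0,0,0,0],[0,0,0,0,0,0],[0,0,0,0,0,0]], jaw=1)

```text
time: 31.55
tcp_pos: [0.6113, -0.2263, -0.0057]
eef_rot: [[0.996, 0.09, -0.001], [0.09, -0.996, 0.0], [-0.001, -0.0, -1.0]]
contact_force: [-2.2, 1.2, 5.6]
grip_width: 0.057
grip_force: 65.3
```

Request:
jog_arm(moves=[[0,0,-0.4,0,0,0],[0,0,-0.8,0,0,0],[0,0,-0.8,0,0,0],[0,0,-0.8,0,0,0],[0,0,-0.8,0,0,0],[0,0,-0.8,0,0,0],[0,0,-0.4,0,0,0],[0,0,0,0,0,0]])

```text
time: 32.35
tcp_pos: [0.6124, -0.227, 0.1891]
eef_rot: [[0.996, 0.09, 0.004], [0.09, -0.996, -0.001], [0.003, 0.002, -1.0]]
contact_force: [-0.2, 0.2, -1.3]
grip_width: 0.0571
grip_force: 64.3
```

```bash
python3 -c "
from h import *
st();snap('wrist','w15.png')
yaw=Ro.from_euler('z',-180+0.0,degrees=True)
R1=RS@np.diag([1,-1,-1.]);R2=RS@np.diag([-1,1,-1.])
to(s2w((0,-.1,.25)),R1);to(s2w((0,-.1,.25)),R2)"
```

```text
t 32.35 tcp [ 0.6124 -0.227   0.1891] S [-0.3683  0.0372  0.1891] F [-0.2  0.2 -1.3] g 0.0571 64.3 q [  4.8  33.1  19.3  88.2 -12.   60.5 -57.7]
R_in_S [[-0.127, -0.992, -0.002], [-0.992, 0.127, -0.003], [0.003, 0.002, -1.0]]
shift(now axes) [ 2.26 -9.55 -1.58] rot [ 1.000e-02 -0.000e+00 -1.216e+01] shift(after) [ 9.19  3.45 -1.58]
shift(now axes) [ 2.26 -9.55 -1.58] rot [-0.000e+00 -1.000e-02  1.034e+01] shift(after) [-9.19 -3.45 -1.58]
```

Request:
jog_arm(moves=[[0,0,-0.5,0,0,-1],[0,0,-0.5,0,0,-1],[0,0,-0.5,0,0,-1],[0,0,0,0,0,-1],[0,0,0,0,0,-1],[0,0,0,0,0,-1],[0,0,0,0,0,-1],[0,0,0,0,0,-1],[0,0,0,0,0,-1],[0,0,0,0,0,-1],[0,0,0,0,0,-1],[0,0,0,0,0,-1]])

```text
time: 33.6
tcp_pos: [0.6105, -0.2259, 0.2437]
eef_rot: [[-0.2, 0.98, -0.004], [0.98, 0.2, 0.001], [0.002, -0.004, -1.0]]
contact_force: [-0.6, 0.4, -1.2]
grip_width: 0.057
grip_force: 64.4
```

Request:
jog_arm(moves=[[0.9,0.34,0,0,0,0],[0.9,0.34,0,0,0,0],[0.9,0.34,0,0,0,0],[0.9,0.34,0,0,0,0],[0.9,0.34,0,0,0,0],[0.9,0.34,0,0,0,0],[0.9,0.34,0,0,0,0],[0.9,0.34,0,0,0,0],[0.9,0.34,0,0,0,0],[0.5,0.2,0,0,0,0],[0,0,0,0,0,0]])

```text
time: 34.7
tcp_pos: [0.6717, 0.1411, 0.2437]
eef_rot: [[-0.199, 0.98, -0.004], [0.98, 0.199, 0.002], [0.003, -0.004, -1.0]]
contact_force: [-0.2, 0.4, -2.0]
grip_width: 0.0566
grip_force: 64.4
```

```bash
python3 -c "
from h import *
st()
to(s2w((0,-.1,.15)),RD);snap('wrist','w16.png')"
```

```text
t 34.7 tcp [0.6717 0.1411 0.2437] S [-0.0216 -0.1     0.2437] F [-0.2  0.4 -2. ] g 0.0566 64.4 q [-11.6  32.8  -7.3  76.8   4.   70.8  -7.6]
R_in_S [[1.0, -0.017, 0.003], [-0.017, -1.0, 0.004], [0.003, -0.004, -1.0]]
shift(now axes) [0.53 0.   2.34] rot [-0.03 -0.02 -0.12] shift(after) [0.54 0.   2.34]
```

Request:
jog_arm(moves=[[0.54,0,0,0,0,-0.12],[0,0,0.8,0,0,0],[0,0,0.8,0,0,0],[0,0,0.8,0,0,0],[0,0,0.8,0,0,0],[0,0,0.5,0,0,0],[0,0,0,0,0,0],[0,0,0,0,0,0]])

```text
time: 35.55
tcp_pos: [0.6684, 0.1567, 0.0979]
eef_rot: [[-0.209, 0.978, -0.002], [0.978, 0.209, -0.0], [0.0, -0.002, -1.0]]
contact_force: [0.2, -0.3, -0.6]
grip_width: 0.0568
grip_force: 64.4
```

```bash
python3 -c "
from h import *
st()
to(s2w((0,-.1,.065)),RD);d=snap('wrist','w17.png')
cv2.imwrite('pics/c17.png',d['img'][:,:,::-1])"
```

```text
t 35.55 tcp [0.6684 0.1567 0.0979] S [-0.0057 -0.1001  0.0979] F [ 0.2 -0.3 -0.6] g 0.0568 64.4 q [-13.   39.6  -7.2  87.5   5.7  53.3  -9.9]
R_in_S [[1.0, -0.007, 0.0], [-0.007, -1.0, 0.002], [0.0, -0.002, -1.0]]
shift(now axes) [ 0.14 -0.    0.82] rot [-0.01 -0.   -0.05] shift(after) [ 0.14 -0.    0.82]
```

View pics/c17.png

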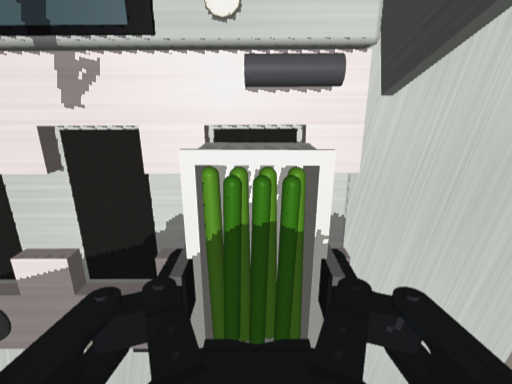

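The tray is level in the grip, with its rear rim corners at about (181,150) and (335,150). I'll compute its offset from the nest.

```bash
python3 -c "
from h import *
d=load('w17.png')
for q in [(181,150),(335,150)]: print(w2s(ray(d,*q,.1486)).round(4))
o=telemetry.get_obs(); print(w2s(o['tcp_pos']))
for z,q in [(.07,(62,128)),(.07,(137,126)),(.085,(207,126)),(.085,(304,126))]: print(w2s(ray(d,*q,z)).round(4))
"
```

```text
[ 0.0534 -0.0712  0.1486]
[ 0.0531 -0.1325  0.1486]
[-0.00536349 -0.10080589  0.09879079]
[0.056  0.0259 0.07  ]
[ 0.0569 -0.0233  0.07  ]
[ 0.0578 -0.0714  0.085 ]
[ 0.0575 -0.1297  0.085 ]
```

Request:
jog_arm(moves=[[0.11,-0.03,0,0,0,-0.05],[0,0,0.2,0,0,0],[0,0,0.2,0,0,0],[0,0,0.15,0,0,0],[0,0,0.1,0,0,0],[0,0,0,0,0,0],[0,0,0,0,0,0]])

```text
time: 36.3
tcp_pos: [0.6661, 0.1618, 0.0714]
eef_rot: [[-0.217, 0.976, -0.002], [0.976, 0.217, 0.0], [0.001, -0.002, -1.0]]
contact_force: [0.4, -0.3, -1.2]
grip_width: 0.0573
grip_force: 64.4
```

Request:
jog_arm(moves=[[0,0,0.1,0,0,0],[0,0,0.08,0,0,0],[0,0,0,0,0,0],[0,0,0,0,0,0]])

```text
time: 36.7
tcp_pos: [0.6662, 0.1618, 0.0644]
eef_rot: [[-0.217, 0.976, -0.001], [0.976, 0.217, 0.0], [0.001, -0.001, -1.0]]
contact_force: [0.6, -0.6, -0.0]
grip_width: 0.057
grip_force: 64.5
```

```bash
python3 -c "
from h import *
st()"
```

```text
t 36.7 tcp [0.6662 0.1618 0.0644] S [-0.0002 -0.0991  0.0644] F [ 0.6 -0.6 -0. ] g 0.057 64.5 q [-13.5  41.6  -7.1  89.4   6.2  49.4 -10.3]
R_in_S [[1.0, 0.002, 0.001], [0.002, -1.0, 0.001], [0.001, -0.001, -1.0]]
```

Request:
jog_arm(moves=[[0,0,0.04,0,0,0],[0,0,0,0,0,0]])

```text
time: 36.9
tcp_pos: [0.6662, 0.1618, 0.0643]
eef_rot: [[-0.217, 0.976, -0.001], [0.976, 0.217, 0.001], [0.001, -0.0, -1.0]]
contact_force: [-4.0, -0.7, 12.8]
grip_width: 0.0568
grip_force: 66.1
```

Request:
jog_arm(moves=[[0,0,0,0,0,0],[0,0,0,0,0,0],[0,0,0,0,0,0],[0,0,-0.3,0,0,0],[0,0,-0.6,0,0,0],[0,0,-0.9,0,0,0],[0,0,-0.9,0,0,0],[0,0,-0.9,0,0,0],[0,0,-0.9,0,0,0],[0,0,0,0,0,0]], jaw=-0.7)

```text
time: 37.9
tcp_pos: [0.6687, 0.1625, 0.2495]
eef_rot: [[-0.217, 0.976, 0.008], [0.976, 0.217, 0.003], [0.002, 0.008, -1.0]]
contact_force: [0.1, 0.2, -0.2]
grip_width: 0.0727
grip_force: 0.0
```

```bash
python3 -c "
from h import *
st();snap('wrist','w18.png'); d=load('w18.png')
# white rim rows/cols profile near the tray
im=d['img'].astype(int);R,G,B=im[...,0],im[...,1],im[...,2]
m=((G>R+15)&(G>B+25)).astype(np.uint8);n,l,s,c=cv2.connectedComponentsWithStats(cv2.morphologyEx(m,cv2.MORPH_CLOSE,np.ones((7,7))))
for i in range(1,n):
  if s[i,4]>400:
    pts=np.argwhere(l==i)[:,::-1]; W=np.array([w2s(ray(d,*p,.108))[:2] for p in pts]); print(s[i],W.min(0),W.max(0),(W.min(0)+W.max(0))/2)
snap('top','t18.png');trays('t18.png')"
```

```text
t 37.9 tcp [0.6687 0.1625 0.2495] S [-1.000e-04 -1.017e-01  2.495e-01] F [ 0.1  0.2 -0.2] g 0.0727 0.0 q [-13.3  32.4  -7.6  76.8   4.3  70.6  -8.6]
R_in_S [[1.0, 0.001, 0.002], [0.001, -1.0, -0.008], [0.002, 0.008, -1.0]]
[ 230  130   44   88 3624] [-0.04746657 -0.122494  ] [ 0.04942059 -0.0755514 ] [ 0.00097701 -0.0990227 ]
[255 321  36  23 447] [-0.2261203  -0.14801078] [-0.19095997 -0.10215484] [-0.20854013 -0.12508281]
323 mean [ 0.7759 -0.121 ] rectc [ 776.5 -121.5] size [45.2 92.9] ang -39.1
362 mean [ 0.4638 -0.1854] rectc [ 463.8 -185.3] size [97.4 46.5] ang 15.0
```

Request:
jog_arm(moves=[[-0.82,-0.766,0,0,0,0],[-0.82,-0.766,0,0,0,0],[-0.82,-0.766,0,0,0,0],[-0.82,-0.766,0,0,0,0],[-0.82,-0.766,0,0,0,0],[-0.82,-0.766,0,0,0,0],[-0.82,-0.766,0,0,0,0],[-0.82,-0.766,0,0,0,0],[-0.82,-0.766,0,0,0,0],[0,0,0,0,0,0]], jaw=-1)

```text
time: 39.0
tcp_pos: [0.4567, -0.1921, 0.2421]
eef_rot: [[-0.208, 0.978, -0.005], [0.978, 0.208, -0.002], [-0.0, -0.006, -1.0]]
contact_force: [-0.3, 0.6, -0.8]
grip_width: 0.0854
grip_force: 0.0
```

Request:
jog_arm(moves=[[0,0,0,0,0,1],[0,0,0,0,0,1],[0,0,0,0,0,1],[0,0,0,0,0,1],[0,0,0,0,0,1],[0,0,0,0,0,1],[0,0,0,0,0,1],[0,0,0,0,0,1],[0,0,0,0,0,1],[0,0,0,0,0,1],[0,0,0,0,0,1],[0,0,0,0,0,0]])

```text
time: 40.2
tcp_pos: [0.4608, -0.1856, 0.242]
eef_rot: [[0.968, 0.249, -0.003], [0.249, -0.968, 0.001], [-0.003, -0.002, -1.0]]
contact_force: [0.8, 0.3, 0.4]
grip_width: 0.0853
grip_force: 0.0
```

```bash
python3 -c "
from h import *
st();snap('wrist','w19.png');trays('w19.png');
a=np.radians(14.6);c,s=np.cos(a),np.sin(a)
to([.4637,-.1855,-.004],np.array([[c,s,0],[s,-c,0],[0,0,-1]]))
d=load('w19.png');print(proj(d,[.4637,-.1855,.045]))
"
```

```text
t 40.2 tcp [ 0.4608 -0.1856  0.242 ] S [-0.2952  0.1764  0.242 ] F [0.8 0.3 0.4] g 0.0853 0.0 q [  5.8  16.5  14.2 105.9  -4.7  58.4 -53.6]
R_in_S [[0.035, -0.999, 0.002], [-0.999, -0.035, 0.003], [-0.003, -0.002, -1.0]]
2392 mean [ 0.6812 -0.392 ] rectc [ 682.8 -394.6] size [44.6 69.3] ang -86.6
4451 mean [ 0.6225 -0.4077] rectc [ 623.8 -413.1] size [ 62.5 104.3] ang -89.4
2605 mean [ 0.4677 -0.183 ] rectc [ 465.5 -183.2] size [96.6 45.9] ang 15.9
shift(now axes) [0.09 0.02 6.15] rot [-0.01  0.02  0.02] shift(after) [0.07 0.01 6.15]
[257.49595059 163.19948017]
```

Request:
jog_arm(moves=[[0.07,0.01,0.9,0,0,0.02],[0,0,0.9,0,0,0],[0,0,0.9,0,0,0],[0,0,0.9,0,0,0],[0,0,0.9,0,0,0],[0,0,0.8,0,0,0],[0,0,0.5,0,0,0],[0,0,0.35,0,0,0],[0,0,0,0,0,0],[0,0,0,0,0,0]])

```text
time: 41.25
tcp_pos: [0.4634, -0.1858, -0.0031]
eef_rot: [[0.968, 0.25, -0.002], [0.25, -0.968, 0.001], [-0.002, -0.001, -1.0]]
contact_force: [0.6, 0.2, 0.5]
grip_width: 0.0854
grip_force: 0.0
```

```bash
python3 -c "
from h import *
st();to([.4637,-.1855,-.0057])
"
```

```text
t 41.25 tcp [ 0.4634 -0.1858 -0.0031] S [-0.2959  0.1738 -0.0031] F [0.6 0.2 0.5] g 0.0854 0.0 q [ 11.4  36.5   7.6 121.2 -11.6  23.1 -47.3]
R_in_S [[0.036, -0.999, 0.001], [-0.999, -0.036, 0.002], [-0.002, -0.001, -1.0]]
shift(now axes) [ 0.01 -0.    0.06]
```

Request:
jog_arm(moves=[[0,0,0.06,0,0,0],[0,0,0,0,0,0]])

```text
time: 41.45
tcp_pos: [0.4641, -0.1859, -0.0049]
eef_rot: [[0.968, 0.249, -0.0], [0.249, -0.968, 0.0], [-0.0, -0.0, -1.0]]
contact_force: [0.1, 0.9, 0.7]
grip_width: 0.0853
grip_force: 0.0
```

Request:
jog_arm(moves=[[0,0,0,0,0,0],[0,0,0,0,0,0],[0,0,0,0,0,0],[0,0,0,0,0,0],[0,0,0,0,0,0],[0,0,0,0,0,0]], jaw=1)

```text
time: 42.05
tcp_pos: [0.4639, -0.1859, -0.0048]
eef_rot: [[0.969, 0.249, -0.001], [0.249, -0.969, 0.0], [-0.001, -0.0, -1.0]]
contact_force: [-1.3, 1.0, 8.1]
grip_width: 0.057
grip_force: 63.9
```

Request:
jog_arm(moves=[[0,0,-0.4,0,0,0],[0,0,-0.8,0,0,0],[0,0,-0.8,0,0,0],[0,0,-0.8,0,0,0],[0,0,-0.8,0,0,0],[0,0,-0.8,0,0,0],[0,0,-0.8,0,0,0],[0,0,-0.8,0,0,0],[0,0,0,0,0,0]])

```text
time: 42.95
tcp_pos: [0.4657, -0.1868, 0.2384]
eef_rot: [[0.969, 0.248, 0.005], [0.248, -0.969, -0.001], [0.004, 0.002, -1.0]]
contact_force: [0.1, -0.8, -2.3]
grip_width: 0.0567
grip_force: 65.2
```

Request:
jog_arm(moves=[[0,0,0,0,0,-1],[0,0,0,0,0,-1],[0,0,0,0,0,-1],[0,0,0,0,0,-1],[0,0,0,0,0,-1],[0,0,0,0,0,-1],[0,0,0,0,0,-1],[0,0,0,0,0,-1],[0,0,0,0,0,-1],[0,0,0,0,0,-1],[0,0,0,0,0,-1],[0,0,0,0,0,0]])

```text
time: 44.15
tcp_pos: [0.4633, -0.1858, 0.2336]
eef_rot: [[-0.217, 0.976, -0.003], [0.976, 0.217, 0.001], [0.002, -0.003, -1.0]]
contact_force: [0.1, 0.2, -1.4]
grip_width: 0.0568
grip_force: 65.0
```

```bash
python3 -c "
from h import *
st();to(s2w((-.003,.1,.24)),RD)
"
```

```text
t 44.15 tcp [ 0.4633 -0.1858  0.2336] S [-0.2959  0.174   0.2336] F [ 0.1  0.2 -1.4] g 0.0568 65.0 q [ 19.6  16.7  -4.2 105.9   1.4  57.6  27.4]
R_in_S [[1.0, 0.001, 0.002], [0.001, -1.0, 0.003], [0.002, -0.003, -1.0]]
shift(now axes) [ 7.32  1.86 -0.15] rot [-0.02 -0.01  0.01] shift(after) [ 7.32  1.85 -0.16]
```

Request:
jog_arm(moves=[[0.81,0.206,0,0,0,0],[0.81,0.206,0,0,0,0],[0.81,0.206,0,0,0,0],[0.81,0.206,0,0,0,0],[0.81,0.206,0,0,0,0],[0.81,0.206,0,0,0,0],[0.81,0.206,0,0,0,0],[0.81,0.206,0,0,0,0],[0.81,0.206,0,0,0,0],[0,0,0,0,0,0]])

```text
time: 45.15
tcp_pos: [0.4733, 0.1199, 0.2342]
eef_rot: [[-0.216, 0.976, -0.002], [0.976, 0.216, 0.003], [0.003, -0.001, -1.0]]
contact_force: [0.1, 0.1, -2.3]
grip_width: 0.0568
grip_force: 65.0
```

Request:
jog_arm(moves=[[0,0,0.8,0,0,0],[0,0,0.8,0,0,0],[0,0,0.8,0,0,0],[0,0,0.7,0,0,0],[0,0,0.3,0,0,0],[0,0,0,0,0,0],[0,0,0,0,0,0]])

```text
time: 45.85
tcp_pos: [0.4737, 0.1145, 0.0987]
eef_rot: [[-0.212, 0.977, -0.002], [0.977, 0.212, 0.0], [0.001, -0.002, -1.0]]
contact_force: [0.7, -0.7, -2.3]
grip_width: 0.0572
grip_force: 65.0
```

```bash
python3 -c "
from h import *
o=st();to(s2w((0,.1,.065)),RD);snap('wrist','w20.png')
d=load('w20.png');d17=load('w17.png')
zr=o['tcp_pos'][2]+.0048+.045
def edge(d):
    g=d['img'].astype(int);w=(g.min(2)>175)&(np.ptp(g,axis=2)<12)
    return w
w=edge(d)
for r in range(140,170,3): print(r,''.join('#' if x else '.' for x in w[r,150:370:3]))
w=edge(d17);print()
for r in range(140,170,3): print(r,''.join('#' if x else '.' for x in w[r,150:370:3]))
"
```

```text
t 45.85 tcp [0.4737 0.1145 0.0987] S [-0.0049  0.0991  0.0987] F [ 0.7 -0.7 -2.3] g 0.0572 65.0 q [-11.3  25.6 -10.9 117.7   7.7  37.5 -15. ]
R_in_S [[1.0, -0.004, 0.001], [-0.004, -1.0, 0.002], [0.001, -0.002, -1.0]]
shift(now axes) [ 0.12 -0.02  0.84] rot [-0.01 -0.   -0.03] shift(after) [ 0.12 -0.02  0.84]
140 ##################...................................####################.
143 #################......................................##################.
146 ##########..............................................###...###########.
149 #########################################################################.
152 #########################################################################.
155 ########################################################################..
158 ########################################################################..
161 ########################################################################..
164 ###############...........##.....####.....###.....#......###############..
167 ###############...........#.......#.#.....##.............###############..

140 ##################..#............................##.######################
143 ##################....................................####################
146 #################......................................###################
149 ###########...................................................############
152 ##########################################################################
155 ##########################################################################
158 ##########################################################################
161 ##########################################################################
164 ##########################################################################
167 ###############...........##.....####.....###.....#......#################
```

Request:
jog_arm(moves=[[0.08,-0.03,0,0,0,-0.03],[0,0,0.2,0,0,0],[0,0,0.2,0,0,0],[0,0,0.15,0,0,0],[0,0,0.1,0,0,0],[0,0,0,0,0,0],[0,0,0,0,0,0]])

```text
time: 46.6
tcp_pos: [0.4718, 0.1177, 0.0725]
eef_rot: [[-0.218, 0.976, -0.002], [0.976, 0.218, 0.0], [0.001, -0.002, -1.0]]
contact_force: [0.7, -0.4, -1.9]
grip_width: 0.0568
grip_force: 65.0
```

Request:
jog_arm(moves=[[0,0,0.1,0,0,0],[0,0,0.08,0,0,0],[0,0,0,0,0,0],[0,0,0,0,0,0]])

```text
time: 47.0
tcp_pos: [0.4718, 0.1177, 0.0653]
eef_rot: [[-0.218, 0.976, -0.001], [0.976, 0.218, 0.0], [0.001, -0.001, -1.0]]
contact_force: [0.5, -0.0, -1.6]
grip_width: 0.057
grip_force: 65.0
```

```bash
python3 -c "
from h import *
st()"
```

```text
t 47.0 tcp [0.4718 0.1177 0.0653] S [-0.0014  0.1002  0.0653] F [ 0.5 -0.  -1.6] g 0.057 65.0 q [-12.4  28.6 -10.2 119.8   9.   32.4 -16.3]
R_in_S [[1.0, 0.003, 0.001], [0.003, -1.0, 0.001], [0.001, -0.001, -1.0]]
```

Request:
jog_arm(moves=[[0,0,0.05,0,0,0],[0,0,0,0,0,0]])

```text
time: 47.2
tcp_pos: [0.4719, 0.1177, 0.0651]
eef_rot: [[-0.218, 0.976, -0.0], [0.976, 0.218, 0.0], [0.0, -0.0, -1.0]]
contact_force: [-6.8, -1.6, 28.5]
grip_width: 0.0569
grip_force: 68.7
```

Request:
jog_arm(moves=[[0,0,0,0,0,0],[0,0,0,0,0,0],[0,0,0,0,0,0],[0,0,-0.3,0,0,0],[0,0,-0.6,0,0,0],[0,0,-0.9,0,0,0],[0,0,-0.9,0,0,0],[0,0,-0.9,0,0,0],[0,0,-0.9,0,0,0],[0,0,0,0,0,0]], jaw=-0.7)

```text
time: 48.2
tcp_pos: [0.4743, 0.1184, 0.2476]
eef_rot: [[-0.218, 0.976, 0.006], [0.976, 0.218, 0.003], [0.001, 0.006, -1.0]]
contact_force: [0.4, 0.6, -0.5]
grip_width: 0.0727
grip_force: 0.0
```

Request:
jog_arm(moves=[[-0.8,0.5,-0.7,0,0,0],[-0.8,0.5,-0.7,0,0,0],[-0.8,0.5,-0.7,0,0,0],[-0.4,0.5,-0.5,0,0,0],[0,0,0,0,0,0]], jaw=1)

```text
time: 48.7
tcp_pos: [0.5779, 0.0232, 0.3483]
eef_rot: [[-0.214, 0.977, 0.002], [0.977, 0.214, -0.0], [-0.001, 0.002, -1.0]]
contact_force: [0.2, 1.8, -1.1]
grip_width: 0.0005
grip_force: 0.0
```

```bash
cat >> h.py <<'E'
def seated(f):
    d=load(f); im=d['img'].astype(int);R,G,B=im[...,0],im[...,1],im[...,2]
    m=((G>R+15)&(G>B+25)).astype(np.uint8);n,l,s,c=cv2.connectedComponentsWithStats(cv2.morphologyEx(m,cv2.MORPH_CLOSE,np.ones((7,7))))
    for i in range(1,n):
      if s[i,4]>400:
        pts=np.argwhere(l==i)[:,::-1]; W=np.array([w2s(ray(d,*p,.108))[:2] for p in pts]); print(s[i],(W.max(0)-W.min(0)).round(4),((W.min(0)+W.max(0))/2).round(4))
E
python3 -c "
from h import *
st();d=snap('wrist','w21.png');cv2.imwrite('pics/c21.png',d['img'][:,:,::-1]);seated('w21.png')"
```

```text
t 48.7 tcp [0.5779 0.0232 0.3483] S [-0.1166  0.017   0.3483] F [ 0.2  1.8 -1.1] g 0.0005 0.0 q [-0.7 19.5 -9.2 83.5  3.2 77.2  2.2]
R_in_S [[1.0, -0.001, -0.001], [-0.001, -1.0, -0.002], [-0.001, 0.002, -1.0]]
[ 326   27   40   83 2767] [0.0976 0.0451] [-0.0002 -0.0993]
[ 170   28   42   82 2898] [0.0963 0.0479] [-0.0007  0.0996]
[ 321  225   48   49 1146] [0.0834 0.077 ] [-0.2593 -0.1218]
```

View pics/c21.png

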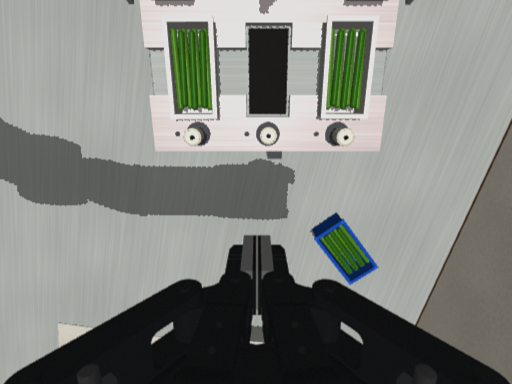

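Both trays are seated at (0,-0.099) and (-0.001,0.100) in the sealer frame, with caps 0 and 2 up and cap 1 down. Now I'll go over and behind the hood to close it.

Request:
jog_arm(moves=[[0,0.4,-0.8,0,0,0],[0.6,0,-0.4,0,0,0],[1,0,0,0,0,0],[1,0,0,0,0,0],[1,0,0,0,0,0],[1,0,0,0,0,0],[1,0,0,0,0,0],[1,0,0,0,0,0],[1,0,0,0,0,0],[1,0,0,0,0,0],[0,0,0,0,0,0]])

```text
time: 49.85
tcp_pos: [0.5102, 0.3717, 0.393]
eef_rot: [[-0.229, 0.973, -0.007], [0.973, 0.229, 0.002], [0.003, -0.006, -1.0]]
contact_force: [0.6, 0.4, 0.3]
grip_width: 0.0003
grip_force: 0.0
```

```bash
cat >> h.py <<'E'
def C(th,r=.225,off=.006): return np.array([.088-r*np.cos(th)+off*np.sin(th),0,.1+r*np.sin(th)+off*np.cos(th)])
E
python3 -c "
from h import *
st()
print(C(1.9)+[.011,0,-.0225]);to(s2w([.225,0,.285]),RD)
"
```

```text
t 49.85 tcp [0.5102 0.3717 0.393 ] S [0.2384 0.0079 0.393 ] F [0.6 0.4 0.3] g 0.0003 0.0 q [-31.3  24.6 -15.2  69.1   5.9  87.3 -32.3]
R_in_S [[1.0, 0.013, 0.003], [0.013, -1.0, 0.006], [0.003, -0.006, -1.0]]
[0.17741795 0.         0.28847778]
shift(now axes) [-0.35  0.21  2.7 ] rot [-0.04 -0.02  0.1 ] shift(after) [-0.34  0.2   2.7 ]
```

Request:
jog_arm(moves=[[-0.35,0.2,0,0,0,0.1],[0,0,0.9,0,0,0],[0,0,0.9,0,0,0],[0,0,0.8,0,0,0],[-0.5,0,0,0,0,0],[-0.5,0,0,0,0,0],[-0.3,0,0,0,0,0],[0,0,0,0,0,0]])

```text
time: 50.65
tcp_pos: [0.5367, 0.3003, 0.2915]
eef_rot: [[-0.203, 0.979, -0.002], [0.979, 0.203, 0.001], [0.001, -0.001, -1.0]]
contact_force: [-0.1, 1.2, -0.1]
grip_width: 0.0001
grip_force: 0.1
```

```bash
python3 -c "
from h import *
o=st()
p=w2s(o['tcp_pos']);
for th in np.arange(1.7,0.79,-.1):
    q=C(th)+[.011,0,-.0225]; dd=(q-p)/.04; print(round(th,2),q.round(3),np.round([dd[0],-dd[1],-dd[2]],2)); p=q
"
```

```text
t 50.65 tcp [0.5367 0.3003 0.2915] S [ 0.163  -0.0025  0.2915] F [-0.1  1.2 -0.1] g 0.0001 0.1 q [-24.5  24.8 -14.3  83.9   6.2  72.  -27.7]
R_in_S [[1.0, -0.013, 0.001], [-0.013, -1.0, 0.001], [0.001, -0.001, -1.0]]
1.7 [0.134 0.    0.3  ] [-0.73 -0.06 -0.21]
1.6 [0.112 0.    0.302] [-0.56 -0.   -0.06]
1.5 [0.089 0.    0.302] [-0.56 -0.   -0.  ]
1.4 [0.067 0.    0.3  ] [-0.56 -0.    0.05]
1.3 [0.045 0.    0.296] [-0.55 -0.    0.11]
1.2 [0.023 0.    0.289] [-0.54 -0.    0.16]
1.1 [0.002 0.    0.281] [-0.52 -0.    0.22]
1.0 [-0.018  0.     0.27 ] [-0.5  -0.    0.27]
0.9 [-0.036  0.     0.257] [-0.47 -0.    0.31]
0.8 [-0.053  0.     0.243] [-0.43 -0.    0.36]
```

Request:
jog_arm(moves=[[-0.36,0,-0.1,0,0,0],[-0.37,-0.06,-0.11,0,0,0],[-0.56,0,-0.06,0,0,0],[-0.56,0,0,0,0,0],[-0.56,0,0.05,0,0,0],[-0.55,0,0.11,0,0,0],[-0.54,0,0.16,0,0,0],[-0.52,0,0.22,0,0,0],[-0.5,0,0.27,0,0,0],[0,0,0,0,0,0]])

```text
time: 51.65
tcp_pos: [0.5709, 0.1201, 0.2681]
eef_rot: [[-0.2, 0.98, -0.004], [0.98, 0.2, -0.003], [-0.002, -0.004, -1.0]]
contact_force: [-0.6, -0.1, 0.3]
grip_width: -0.0002
grip_force: 0.0
```

```bash
python3 -c "
from h import *
o=st(); print(RS.T@o['contact_force'])
snap('wrist','w22.png')
d=load('w22.png')
# expected pixel of ledge edge for th
for th in (.9,1.0,1.1,1.2): 
  e=np.array([.088-.248*np.cos(th),.1+.248*np.sin(th)]); print(th,proj(d,s2w([e[0],-.13,e[1]])).round(),proj(d,s2w([e[0],.13,e[1]])).round(), proj(d,s2w([e[0],0,e[1]])).round())
prof('w22.png',range(100,380,12),60,460,20)
"
```

```text
t 51.65 tcp [0.5709 0.1201 0.2681] S [-0.0204  0.0029  0.2681] F [-0.6 -0.1  0.3] g -0.0002 0.0 q [ -8.5  22.8 -12.   90.9   5.1  67.1 -10.1]
R_in_S [[1.0, -0.016, -0.002], [-0.016, -1.0, 0.004], [-0.002, -0.004, -1.0]]
[-0.02109539  0.58068749  0.26927797]
0.9 [484. 319.] [ 41. 324.] [261. 322.]
1.0 [514. 307.] [ 12. 312.] [261. 310.]
1.1 [548. 286.] [-22. 292.] [261. 289.]
1.2 [589. 252.] [-62. 260.] [261. 256.]
100 2 2 2 2 2 2 2 2 2 2 2 2 2 2 2 2 2 2 2 2
112 2 2 2 2 2 2 2 2 2 2 2 2 2 2 2 2 2 2 2 2
124 2 2 2 2 2 2 2 2 2 2 2 2 2 2 2 2 2 2 2 2
136 2 2 2 2 2 2 2 2 2 2 2 1 1 2 3 4 5 7 12 16
148 20 20 20 20 20 20 20 20 20 20 20 20 20 20 19 20 20 20 20 20
160 20 20 21 21 21 21 21 20 20 20 20 20 20 20 20 20 20 20 20 20
172 20 20 20 20 20 20 20 20 20 20 20 20 21 21 21 21 22 20 19 19
184 22 22 22 23 23 23 23 22 22 22 22 22 22 22 21 21 21 20 20 20
196 20 20 20 20 20 20 20 20 20 20 20 20 20 20 20 20 20 21 21 21
208 21 20 20 20 20 20 20 20 20 20 20 20 21 21 20 20 20 20 20 20
220 20 20 20 20 20 20 20 20 20 12 12 12 12 12 12 20 20 20 20 20
232 20 20 20 20 20 20 20 16 12 12 12 12 12 12 12 20 20 20 20 19
244 20 20 20 19 19 12 12 12 12 8 8 12 12 13 13 13 20 20 20 20
256 19 19 19 12 12 12 12 2 2 2 6 2 2 2 13 13 20 19 19 19
268 20 20 20 13 13 13 13 2 2 3 5 2 2 2 13 12 19 19 19 19
280 20 13 13 13 13 13 9 2 2 3 3 3 2 2 12 12 19 19 19 19
292 13 13 13 13 13 3 3 2 2 2 3 3 2 2 2 13 20 20 20 20
304 13 13 13 13 3 3 3 2 2 2 3 2 2 3 2 3 20 20 20 20
316 12 12 12 3 3 3 3 3 2 2 21 3 2 3 3 2 2 21 23 23
328 23 23 3 3 2 2 3 2 2 2 24 2 2 3 7 3 2 2 16 23
340 23 3 3 2 3 2 3 2 2 2 23 2 2 2 2 8 3 2 2 8
352 2 3 2 3 3 2 2 2 2 3 2 2 3 2 2 2 3 3 2 3
364 3 3 3 3 3 2 2 2 2 2 2 2 2 3 2 3 3 3 4 2
376 3 6 4 3 3 2 2 2 2 2 2 2 2 2 2 3 3 5 6 3
```

```bash
python3 -c "
from h import *
o=telemetry.get_obs();p=w2s(o['tcp_pos']);f=np.radians(20)
RT=np.array([[np.cos(f),0,np.sin(f)],[0,-1,0],[np.sin(f),0,-np.cos(f)]])
to(o['tcp_pos'],RS@RT)
for th in list(np.arange(1.0,0.09,-.1))+[.05,0,-.02]:
    q=C(th,.235,.005)+[.018,0,-.0173]; print(round(th,2),q.round(4),np.round(RT.T@(q-p)/.04,2)); p=q
"
```

```text
shift(now axes) [0. 0. 0.] rot [-0.01  2.5  -0.11] shift(after) [0. 0. 0.]
1.0 [-0.0168  0.      0.2831] [ 0.16  0.07 -0.33]
0.9 [-0.0362  0.      0.2699] [-0.57  0.    0.15]
0.8 [-0.0541  0.      0.2548] [-0.55  0.    0.2 ]
0.7 [-0.0705  0.      0.2379] [-0.53  0.    0.26]
0.6 [-0.0851  0.      0.2195] [-0.5   0.    0.31]
0.5 [-0.0978  0.      0.1998] [-0.47  0.    0.36]
0.4 [-0.1085  0.      0.1788] [-0.43  0.    0.4 ]
0.3 [-0.117   0.      0.1569] [-0.39  0.    0.44]
0.2 [-0.1233  0.      0.1343] [-0.34  0.    0.48]
0.1 [-0.1273  0.      0.1111] [-0.29  0.    0.51]
0.05 [-0.1285  0.      0.0994] [-0.13  0.    0.27]
0 [-0.129   0.      0.0877] [-0.11  0.    0.27]
-0.02 [-0.1291  0.      0.083 ] [-0.04  0.    0.11]
```

Request:
jog_arm(moves=[[0,0,-0.3,0,0.9,0],[0,0.07,0,0,0.8,0],[0,0,0,0,0.8,-0.1],[-0.41,0,0.15,0,0,0],[-0.55,0,0.2,0,0,0],[-0.53,0,0.26,0,0,0],[-0.5,0,0.31,0,0,0],[-0.47,0,0.36,0,0,0],[-0.43,0,0.4,0,0,0],[0,0,0,0,0,0]])

```text
time: 52.7
tcp_pos: [0.5913, 0.0404, 0.1756]
eef_rot: [[-0.203, 0.976, -0.077], [0.918, 0.217, 0.333], [0.342, -0.003, -0.94]]
contact_force: [-0.7, -0.4, 0.3]
grip_width: -0.0002
grip_force: 0.0
```

```bash
python3 -c "
from h import *
o=st(); print(RS.T@o['contact_force'])
R=RS.T@np.array(o['eef_rot']); p=w2s(o['tcp_pos']); f=np.radians(30)
RT=np.array([[np.cos(f),0,np.sin(f)],[0,-1,0],[np.sin(f),0,-np.cos(f)]])
to(o['tcp_pos'],RS@RT)
for th in [.4,.3,.2,.1,.05,0,-.02]:
    q=C(th,.235,.005)+[.0208,0,-.014]; print(round(th,2),q.round(4),np.round(RT.T@(q-p)/.04,2)); p=q
"
```

```text
t 52.7 tcp [0.5913 0.0404 0.1756] S [-0.1026  0.0002  0.1756] F [-0.7 -0.4  0.3] g -0.0002 0.0 q [ 13.9  32.2 -16.4  93.8 -12.5  60.1  18.9]
R_in_S [[0.94, 0.002, 0.342], [0.001, -1.0, 0.004], [0.342, -0.003, -0.94]]
[-0.27694045  0.77808787  0.28594536]
shift(now axes) [0. 0. 0.] rot [-0.03  1.25  0.  ] shift(after) [0. 0. 0.]
0.4 [-0.1057  0.      0.1821] [ 0.01  0.01 -0.18]
0.3 [-0.1142  0.      0.1602] [-0.46  0.    0.37]
0.2 [-0.1205  0.      0.1376] [-0.42  0.    0.41]
0.1 [-0.1245  0.      0.1144] [-0.38  0.    0.45]
0.05 [-0.1257  0.      0.1027] [-0.17  0.    0.24]
0 [-0.1262  0.      0.091 ] [-0.16  0.    0.25]
-0.02 [-0.1263  0.      0.0863] [-0.06  0.    0.1 ]
```

Next: tilt a little more, close to about 0.1 rad, then press slowly.

Request:
jog_arm(moves=[[0,0,-0.18,0,0.65,0],[0,0,0,0,0.6,0],[-0.45,0,0.37,0,0,0],[-0.42,0,0.41,0,0,0],[-0.38,0,0.45,0,0,0],[0,0,0,0,0,0],[0,0,0,0,0,0]])

```text
time: 53.4
tcp_pos: [0.5975, 0.0225, 0.1188]
eef_rot: [[-0.191, 0.976, -0.108], [0.844, 0.219, 0.489], [0.501, 0.002, -0.865]]
contact_force: [-0.1, 1.5, 0.7]
grip_width: 0.0001
grip_force: 0.0
```

Request:
jog_arm(moves=[[-0.17,0,0.24,0,0,0],[0,0,0,0,0,0],[0,0,0,0,0,0]])

```text
time: 53.7
tcp_pos: [0.5982, 0.0206, 0.1071]
eef_rot: [[-0.191, 0.976, -0.107], [0.845, 0.219, 0.489], [0.5, 0.003, -0.866]]
contact_force: [-0.3, -0.3, -0.5]
grip_width: -0.0
grip_force: 0.0
```

Request:
jog_arm(moves=[[-0.08,0,0.13,0,0,0],[0,0,0,0,0,0],[0,0,0,0,0,0]])

```text
time: 54.0
tcp_pos: [0.5981, 0.0201, 0.1005]
eef_rot: [[-0.19, 0.976, -0.107], [0.845, 0.218, 0.489], [0.5, 0.003, -0.866]]
contact_force: [-1.0, 0.1, 0.5]
grip_width: -0.0002
grip_force: 0.0
```

Request:
jog_arm(moves=[[-0.08,0,0.12,0,0,0],[0,0,0,0,0,0],[0,0,0,0,0,0]])

```text
time: 54.3
tcp_pos: [0.598, 0.0197, 0.0942]
eef_rot: [[-0.19, 0.976, -0.107], [0.845, 0.218, 0.489], [0.501, 0.002, -0.866]]
contact_force: [1.6, 0.7, -0.1]
grip_width: 0.0001
grip_force: 0.0
```

```bash
python3 -c "
from h import *
o=st(); print(RS.T@o['contact_force'])
print(w2s(o['tcp_pos'])-[.0208,0,-.014])"
```

```text
t 54.3 tcp [0.598  0.0197 0.0942] S [-0.1243 -0.0018  0.0942] F [ 1.6  0.7 -0.1] g 0.0001 0.0 q [ 22.3  42.2 -19.7  94.2 -18.3  56.8  30.5]
R_in_S [[0.866, 0.002, 0.501], [0.003, -1.0, -0.001], [0.501, 0.002, -0.866]]
[ 0.30970627 -1.66727849 -0.10480103]
[-0.1450932  -0.00183342  0.10820165]
```

Request:
jog_arm(moves=[[-0.04,0,0.07,0,0,0],[0,0,0,0,0,0],[0,0,0,0,0,0]])

```text
time: 54.6
tcp_pos: [0.5981, 0.0197, 0.0911]
eef_rot: [[-0.19, 0.976, -0.107], [0.845, 0.218, 0.489], [0.501, 0.002, -0.866]]
contact_force: [0.2, 0.2, 1.0]
grip_width: -0.0001
grip_force: 0.0
```

Request:
jog_arm(moves=[[-0.04,0,0.07,0,0,0],[0,0,0,0,0,0],[0,0,0,0,0,0]])

```text
time: 54.9
tcp_pos: [0.5984, 0.0198, 0.089]
eef_rot: [[-0.19, 0.976, -0.106], [0.844, 0.218, 0.489], [0.501, 0.003, -0.866]]
contact_force: [-1.8, -0.9, 9.6]
grip_width: -0.0001
grip_force: 4.9
```

Request:
jog_arm(moves=[[-0.04,0,0.07,0,0,0],[0,0,0,0,0,0],[0,0,0,0,0,0]])

```text
time: 55.2
tcp_pos: [0.5986, 0.0198, 0.0885]
eef_rot: [[-0.191, 0.976, -0.105], [0.844, 0.218, 0.49], [0.501, 0.005, -0.865]]
contact_force: [-8.5, -6.9, 33.7]
grip_width: 0.0003
grip_force: 16.9
```

```bash
python3 -c "
from h import *
o=st(); print(RS.T@o['contact_force'])
print(w2s(o['tcp_pos'])-[.0208,0,-.014])
snap('wrist','w24.png');d=load('w24.png')
for th in (0,.05,.1,.2,.3): 
  e=np.array([.088-.248*np.cos(th),.1+.248*np.sin(th)]); print(th,proj(d,s2w([e[0],-.08,e[1]])).round(),proj(d,s2w([e[0],.13,e[1]])).round())
prof('w24.png',range(100,300,6),20,120,25)
"
```

```text
t 55.2 tcp [0.5986 0.0198 0.0885] S [-0.1242 -0.0025  0.0885] F [-8.5 -6.9 33.7] g 0.0003 16.9 q [ 22.3  42.6 -19.8  94.5 -18.4  56.1  30.8]
R_in_S [[0.865, 0.002, 0.501], [0.004, -1.0, -0.003], [0.501, 0.005, -0.865]]
[-4.8855556   9.78525076 33.72587081]
[-0.14504635 -0.00245118  0.1024819 ]
0 [394. 295.] [ 18. 294.]
0.05 [404. 298.] [ -1. 297.]
0.1 [417. 299.] [-23. 298.]
0.2 [449. 297.] [-79. 296.]
0.3 [495. 287.] [-157.  285.]
100 2 2 2 2
106 2 2 2 2
112 2 2 2 2
118 2 2 2 2
124 2 2 2 2
130 23 23 23 23
136 23 23 23 23
142 23 23 23 23
148 23 23 23 23
154 23 23 23 23
160 23 23 24 24
166 23 23 23 23
172 23 23 23 23
178 23 23 23 23
184 23 23 23 23
190 23 23 23 23
196 22 22 22 22
202 9 10 10 10
208 9 9 9 9
214 9 9 9 9
220 23 13 13 13
226 23 20 15 14
232 23 23 23 23
238 21 23 23 23
244 23 23 23 23
250 23 23 23 23
256 23 23 23 23
262 23 23 23 23
268 23 23 23 23
274 23 23 23 23
280 23 23 23 23
286 23 23 23 23
292 23 23 23 23
298 23 23 23 23
```

Request:
jog_arm(moves=[[-0.03,0,0.05,0,0,0],[0,0,0,0,0,0],[0,0,0,0,0,0],[0,0,0,0,0,0]])

```text
time: 55.65
tcp_pos: [0.5986, 0.0199, 0.0882]
eef_rot: [[-0.191, 0.976, -0.105], [0.843, 0.218, 0.491], [0.502, 0.006, -0.865]]
contact_force: [-12.6, -11.4, 51.0]
grip_width: -0.0003
grip_force: 25.9
```

Request:
jog_arm(moves=[[0.1,0,-0.2,0,0,0],[0,0,-0.8,0,0,0],[0,0,-0.8,0,0,0],[0,0,-0.8,0,-0.9,0],[0,0,-0.8,0,-0.9,0],[0,0,-0.8,0,-0.9,0],[0,0,-0.8,0,-0.9,0],[0,0,-0.5,0,0,0],[0,0,0,0,0,0]])

```text
time: 56.55
tcp_pos: [0.6153, -0.0516, 0.2901]
eef_rot: [[-0.221, 0.975, 0.004], [0.975, 0.221, 0.021], [0.02, 0.009, -1.0]]
contact_force: [-0.4, -0.8, 0.1]
grip_width: 0.0003
grip_force: 0.0
```

Request:
jog_arm(moves=[[-0.5,-1,0,0,0,0],[-0.5,-1,0,0,0,0],[-0.5,-1,0,0,0,0],[-0.5,-1,0,0,0,0],[-0.5,-1,0,0,0,0],[0,0,0,0,0,0]])

```text
time: 57.15
tcp_pos: [0.4353, -0.1994, 0.2831]
eef_rot: [[-0.209, 0.978, -0.005], [0.978, 0.209, 0.02], [0.021, -0.001, -1.0]]
contact_force: [-0.4, -0.0, 0.3]
grip_width: -0.0002
grip_force: 0.0
```

```bash
python3 -c "
from h import *
st()
for n in('scene','top'):
    snap(n,n+'9.png'); a=load(n+'0.png')['img'].astype(int);b=load(n+'9.png')['img'].astype(int)
    e=np.abs(a-b).max(2)>45; 
    y0,y1,x0,x1=(125,235,200,345) if n=='scene' else (130,260,170,290)
    print(n); 
    for r in range(y0,y1,4): print(''.join('#' if x else '.' for x in e[r,x0:x1:2]))
d=load('scene9.png')
for f in('scene0.png','scene9.png'):
    g=load(f)['img'].mean(2); 
    print([ '%d'%v for v in g[170:215,300]])
    print([ '%d'%v for v in g[170:215,235]])
"
```

```text
t 57.15 tcp [ 0.4353 -0.1994  0.2831] S [-0.3031  0.2043  0.2831] F [-0.4 -0.   0.3] g -0.0002 0.0 q [ 24.2  12.9  -5.5 103.2   0.3  64.7  30.7]
R_in_S [[1.0, -0.007, 0.021], [-0.007, -1.0, 0.001], [0.021, -0.001, -1.0]]
scene
......................###################................................
...............######....########........................................
###...############.......................................................
###############..........................................................
#########................................................................
####.....................................................................
.........................................................................
.........................................................................
.........................................................................
.........................................................................
.........................................................................
...........................................................
[... 3749 characters left out ...]
, '96', '95', '97', '102', '98', '97', '99', '100', '96', '98', '97', '95', '100']
['19', '17', '11', '22', '66', '150', '172', '175', '176', '177', '177', '164', '132', '112', '111', '111', '109', '110', '109', '109', '106', '107', '109', '107', '107', '105', '110', '110', '110', '115', '121', '126', '125', '124', '118', '112', '108', '109', '109', '107', '107', '107', '106', '108', '108']
['109', '110', '111', '108', '109', '107', '112', '155', '171', '173', '173', '173', '173', '172', '168', '140', '114', '105', '105', '109', '108', '107', '110', '106', '104', '107', '109', '105', '106', '105', '107', '102', '95', '99', '99', '100', '99', '99', '101', '97', '99', '98', '98', '101', '101']
```

The hood and catch in both camera views match their original shut appearance, edge for edge. Handing in.

```bash
python3 -c "
from h import *
print(arm.finish_job())"
```

```text
the job is handed in; nothing more can be done
None
```

I've handed the job in: the two trays sit in nests 0 and 2 with their caps up, the cap of empty nest 1 is down, and the hood is shut. The hood and catch match the first pictures, and I left the pack, bottle, roll and blue look-alike alone; no pass or fail verdict came back.

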